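# Clean the charger's groove, load the handsets and prop the flap

## Task

Swing the charger's flap open past upright, take the blue pick from its rest and run its tip slowly (a few centimetres a second), down inside the groove, along the whole groove from the end with the orange dot to the other end, then seat the pick back in its rest the way it was. After that seat every handset face up and fully home in a cradle of its own, brass contacts towards the flap's hinge, with the flap still open, and finally lower the flap and leave it standing at about 45 degrees. Do not disturb the lamp, the jar or the tray; a handset may get knocked aside and must then be put right.

Things in the scene. Friction and masses are not known exactly. Their poses are not given: they have to be found in the camera images.
- charger: sand-coloured charger fixed to the shelf, 166 mm (its x) by 216 mm (its y) by 30 mm base, origin on the shelf under its middle (base from x = -78 to +88 mm); its -x side faces the robot, its z is up. Along the near edge of its top runs the groove (along its y); behind it lie three open cradles side by side, 64 mm apart; along the far edge stands a spine 70 mm high that carries the flap
- flap (a joint): the charger's hinged flap, a sand-coloured 4 mm panel 150 mm by 212 mm that covers cradles and groove, hinged along the charger's y on an axis 80 mm above the shelf and 78 mm beyond (+x of) the charger's origin; 0 = closed, level, 80 mm above the shelf; grows as the near edge is lifted, pi/2 upright, stops at 1.9 rad; 0.785 is 45 degrees. Its hinge is stiff and stays where it is left
- flap_bar (a point): middle of the flap's black grip bar, a round bar 10 mm thick and 80 mm long parallel to the hinge, 186 mm from the hinge axis in the flap's plane, 32 mm clear of the panel's edge; the two stems that carry it are 64 mm apart
- groove_start (a point): the groove's floor 10 mm in from its orange-dotted end (the charger's +y end), where the pick's tip starts; groove 12 mm wide, 170 mm long, open at both ends, floor 30 mm above the shelf, near wall 8 mm high, far wall 18 mm high
- groove_end (a point): the groove's floor 10 mm in from its other end, 150 mm from groove_start, where the stroke ends
- rest: grey rest for the pick, fixed to the shelf: foot 90 by 50 mm, two uprights 60 mm apart with notches open at the top, 18 mm wide, 8 mm deep with flared tops; notch floor 55 mm above the shelf; the pick's handle lies across both notches along the rest's x. Origin under its middle
- rest_seat (a point): where the middle of the pick's handle is when it is seated, 62 mm above the shelf
- pick: blue cranked cleaning pick: a square handle 90 mm long (its x) and 14 mm thick, with a 5 mm thin neck bent down at its +x end; origin at the middle of the handle; z up. It starts seated in its rest, its x along the rest's x; grasp the handle across, between the uprights (50 mm of it is free)
- pick_tip (a point): end of the pick's tip, 50 mm ahead (+x) of and 40 mm below the handle's middle
- handset_a: dark handset (may be absent), 100 mm (its x) by 32 mm by 24 mm high, lying face up on the shelf: pale screen at the -x end, two brass contacts at the +x end of its face; origin at the middle of its underside
- handset_a_contact (a point): bottom edge of that handset at its contact (+x) end, 50 mm ahead of its origin
- handset_b: dark handset (may be absent), 100 mm (its x) by 32 mm by 24 mm high, lying face up on the shelf: pale screen at the -x end, two brass contacts at the +x end of its face; origin at the middle of its underside
- handset_b_contact (a point): bottom edge of that handset at its contact (+x) end, 50 mm ahead of its origin
- handset_c: dark handset (may be absent), 100 mm (its x) by 32 mm by 24 mm high, lying face up on the shelf: pale screen at the -x end, two brass contacts at the +x end of its face; origin at the middle of its underside
- handset_c_contact (a point): bottom edge of that handset at its contact (+x) end, 50 mm ahead of its origin
- bay0 (a point): right cradle, as seen by the robot: where the middle of a seated handset's underside lies, 38 mm above the shelf; the handset lies along the charger's x between two pairs of posts 68 mm apart (37 mm inside, tops flared, 12 mm high), with 5 mm play at each end; beneath the middle the base lies 8 mm lower
- bay0_contact (a point): where the contact end's bottom edge of a handset seated in that cradle lies, 50 mm towards the hinge
- bay1 (a point): middle cradle, as seen by the robot: where the middle of a seated handset's underside lies, 38 mm above the shelf; the handset lies along the charger's x between two pairs of posts 68 mm apart (37 mm inside, tops flared, 12 mm high), with 5 mm play at each end; beneath the middle the base lies 8 mm lower
- bay1_contact (a point): where the contact end's bottom edge of a handset seated in that cradle lies, 50 mm towards the hinge
- bay2 (a point): left cradle, as seen by the robot: where the middle of a seated handset's underside lies, 38 mm above the shelf; the handset lies along the charger's x between two pairs of posts 68 mm apart (37 mm inside, tops flared, 12 mm high), with 5 mm play at each end; beneath the middle the base lies 8 mm lower
- bay2_contact (a point): where the contact end's bottom edge of a handset seated in that cradle lies, 50 mm towards the hinge
- lamp: white plastic desk lamp, 260 mm high, foot 110 mm across; leave alone; origin under its foot
- jar: small glass jar with steel screw lid, 60 mm across, 75 mm high, standing on the tray; leave alone
- tray: stainless steel tray, 110 by 160 by 18 mm; leave alone; origin under its middle
Not all that is in view belongs to the job. What is shaped like the rest but green is not meant.

How it is judged:
By the outcome, as a careful person would: the job done as asked, in the order asked, and still so for the second after the job is handed in, with the robot touching nothing.
Of handset_a, handset_b, handset_c only 2 to 3 are there at a start; the rules pass over those that are not, and their reading is None.
At some moment in a run one of handset_a, handset_b, handset_c may be knocked a few centimetres aside while the robot is not near it.
It also fails if it takes over 210 s, if anything falls off the work surface, if the arm or the gripper's body presses on something with over 40 N, if the wrist force passes 120 N, or if a joint passes its speed limit or range.

## Robot

A 7-joint arm with a two-finger parallel gripper is mounted at the origin on the work surface. World frame = base frame: x ahead of the robot, y to its left, z up, the work surface at z = 0. Lengths are in m, angles in rad, forces in N, time in s.
With the tool pointing down it reaches from about 0.35 to 0.9 m from the base axis. Payload 8.1 kg.
Tool frame: the origin (TCP) lies on the centre line of the jaws, within the pads' length; the fingertips stand 11 mm ahead of it and the grasp point (between the pads) lies 8 mm behind it (arm.nose_length is the distance from the TCP to the fingertips, in m); z points along the fingers, y is the line along which they close (so a half turn about z gives the same grasp; the last joint's range is limited). The gripper opens to 92 mm and grips with 3 to 60 N. Pads are 19 mm wide; open, the fingers measure 130 mm over their backs; the gripper's body (75 mm by 190 mm) begins 47 mm behind the grasp point.
Start: joints at [-1.203, 0.434, 0.025, 1.573, -0.012, 1.134, -0.075], TCP at [0.284, 0.557, 0.238] pointing down, gripper open.
Joint ranges: [-2.62, 2.62], [-0.44, 2.09], [-1.27, 1.32], [0.08, 2.57], [-1.32, 4.46], [0.12, 2], [-2.74, 2.74]. Speed limits (rad/s): [2.22, 2.22, 3.01, 3.01, 3.14, 3.14, 3.14].

## Interface

Orientations are given as a rotation vector (axis times angle).
In Python, from cell import arm gives the robot as it stands.
- The arm moves only by the tool jog_arm, never from a script. Its argument "moves" is a list of rows, each a list of 4 numbers: the shift along the tool's x, y, z in m, then the turn about the tool's z in rad. In form: [[tx, ty, tz, spin], ...]. A call has 1 to 20 rows; each row is the pose to reach, as a shift and turn from the pose commanded when the call began, along the tool's axes at that moment; what a row does not reach only later rows make up. A row lasts 1/8 s, in which the tool goes at most 62.5 mm and 10.7 degrees, less where a joint would pass 70% of its speed; a pose out of reach is approached as far as the arm can. A call with a gripper value outside its range is refused whole. "hand" is the finger opening in m, from 0 to 0.0918, set as the call begins (left out, the last holds). The fingers move at their own pace and stop on an object; "newtons" is the grip in N (left out, the last holds). Time passes only in rows, so rows that repeat a pose let the fingers close. It gives the time, the measured TCP pose, the force, the opening and the grip force at its end, in the units of the state.
- arm.observe(): the state, without advancing time (a new reading comes with each control period).
- arm.get_image(name): name is "side" or "top" or "wrist"; returns a dict with "color" (420x560x3 uint8, red, green, blue), "z_map" (420x560 float32, m along the optical axis (not along the pixel's ray), 0 where there is no reading), "fx", "fy", "cx", "cy" (pixels), "rvec" (rotation vector, rad) and "tvec" (3), from world to camera coordinates, as OpenCV has them. Camera axes: x right, y down, z forward; pixel columns grow to the right and rows downward; lengths in m; the calibration is good to about 2 mm. A picture is of the moment at which its call begins.
- arm.sign_off(): hands the job in; it is judged then, once.
The state is a dict: "clock": time; "joints": joint angles; "dq": joint speeds; "joint_efforts": joint torques, N m; "position": TCP position; "ee_rot": TCP orientation; "force": force on the tool from outside, world axes, zero at the start; "ft_torque": the same for the moment, N m; "width": opening from 0.0 (shut) to 1.0 (fully open); "gripper_force": force on a finger pad.
Only numpy, scipy, OpenCV 4.12 (cv2) and the standard library are available. Lean on these libraries where they do the work, as an engineer would, in place of code of your own. Each camera call takes 0.05 s, during which the arm holds its last target. There are 200 camera calls.

## Working session

There is one attempt and no reset: what is moved stays moved. The work goes in short steps, Python scripts to look and compute and a tool call to move; the robot and the scene stay as the last step left them, time stands still between calls to the robot, and variables do not carry over. Pictures are saved under pics/ and viewed, at most 14 in all, crops included, and the job is handed in when it is done.

Besides the shell and the picture viewer there is one more tool, called after ">>>" as name(argument=value, ...) on one line, values as JSON. jog_arm: Moves the arm, as the interface text tells. Its arguments: {"type":"object","properties":{"moves":{"type":"array"},"hand":{"type":"number"},"newtons":{"type":"number"}},"required":["moves"]}

```bash
mkdir -p pics; ls; cat > h.py <<'E'
import numpy as np, cv2
from cell import arm
from scipy.spatial.transform import Rotation as R
def cam(n):
    d=arm.get_image(n); d['R']=R.from_rotvec(np.ravel(d['rvec'])).as_matrix(); d['t']=np.ravel(d['tvec']); return d
def cloud(d):
    z=d['z_map']; h,w=z.shape; u,v=np.meshgrid(np.arange(w),np.arange(h))
    p=np.stack([(u-d['cx'])/d['fx']*z,(v-d['cy'])/d['fy']*z,z],-1)
    return (p-d['t'])@d['R']   # R^T(p-t)
def ray(d,u,v,zp):
    r=d['R'].T@np.array([(u-d['cx'])/d['fx'],(v-d['cy'])/d['fy'],1.]); c=-d['R'].T@d['t']
    return c+r*(zp-c[2])/r[2]
def save(d,n,s=1,crop=None):
    im=d['color'][:,:,::-1]
    if crop: im=im[crop[1]:crop[3],crop[0]:crop[2]]
    cv2.imwrite('pics/'+n,cv2.resize(im,None,fx=s,fy=s,interpolation=cv2.INTER_CUBIC))
E
python3 - <<'E'
from h import *
import pickle
s=arm.observe(); print(s)
D={}
for n in('top','side','wrist'):
    d=cam(n); D[n]=d; save(d,n+'0.png'); print(n,d['fx'],-d['R'].T@d['t'],d['R'][2])
pickle.dump(D,open('D0.pkl','wb'))
im=np.hstack([D['side']['color'],D['wrist']['color']])[:,:,::-1]
cv2.imwrite('pics/sw.png',cv2.resize(im,(800,300),interpolation=cv2.INTER_AREA))
E
```

```text
pics
{'clock': 0.0, 'joints': array([-1.202596  ,  0.43522706,  0.02498918,  1.57410106, -0.01158558,
        1.13399749, -0.07511581]), 'dq': array([ 1.30283658e-03,  1.18643685e-04,  4.41525414e-04,  6.32141493e-04,
        9.37567647e-04,  1.12824755e-03, -9.75831673e-06]), 'joint_efforts': array([ 3.50862337e-06, -6.67861247e+01,  9.84785557e-01, -3.14442444e+01,
       -6.05003536e-02,  4.31130175e-02,  2.07894050e-04]), 'position': array([0.28333703, 0.55652896, 0.23694109]), 'ee_rot': array([-7.32815312e-01, -3.05471218e+00,  2.47288071e-03]), 'force': array([ 0.16992783,  0.09136487, -0.20499325]), 'ft_torque': array([-0.01959552, -0.00349253, -0.04054668]), 'gripper_force': 0.0, 'width': 1.0011218572052778}
top 389.95933345565203 [0.35548343 0.03089499 0.94159992] [ 0.21165771 -0.00285905 -0.97733967]
side 464.0744011609835 [ 0.27550624 -0.66399005  0.8286429 ] [ 0.25359757  0.66070455 -0.70651099]
wrist 295.84687419522345 [0.22020728 0.58982026 0.38475746] [ 0.23939926 -0.12438077 -0.96292129]
```

View pics/top0.png

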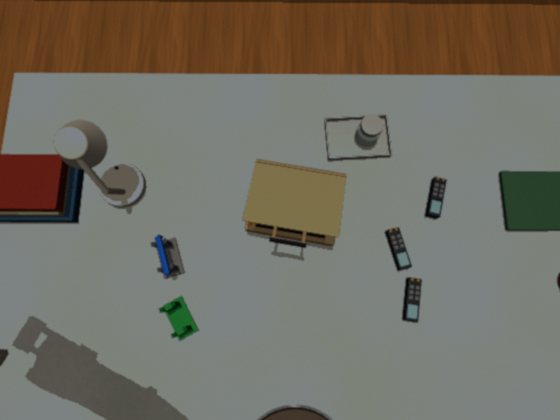

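View pics/side0.png

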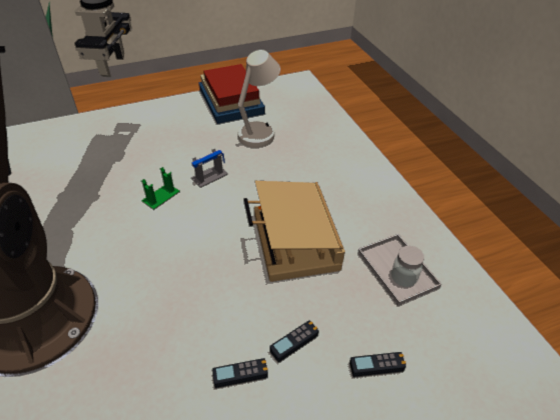

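Top view candidates:
- **Pick and rest:** the blue pick on the grey rest is at (166,257). The green look-alike rest at (179,318) isn't meant.
- **Flap bar:** the black bar is at (289,242).
- **Handsets:** three, at (436,197), (398,248) and (412,299). The books and the green mat are distractors.
- **Leave alone:** lamp at (120,185), tray and jar at (358,137).

Next I'll measure and check close crops.

```bash
cat > meas.py <<'E'
from h import *
def rect(P):
    c,(a,b),an=cv2.minAreaRect((P[:,:2]*1000).astype(np.float32))
    t=np.radians(an)
    if a<b: a,b=b,a; t+=np.pi/2
    return np.array(c)/1000,a,b,t
def handsets(d,hi=0.045):
    P=cloud(d); col=d['color'].astype(int); hsv=cv2.cvtColor(d['color'],cv2.COLOR_RGB2HSV).astype(int)
    m=(P[...,2]>0.012)&(P[...,2]<hi)&(d['z_map']>0)&(P[...,1]<-0.02)&(P[...,0]>.2)&(P[...,0]<.85)
    m=cv2.morphologyEx(m.astype(np.uint8),cv2.MORPH_OPEN,np.ones((3,3)))
    n,l,st,ce=cv2.connectedComponentsWithStats(m)
    out=[]
    for i in range(1,n):
        k=l==i
        if not 150<st[i,4]<2500: continue
        br=k&(hsv[...,0]>15)&(hsv[...,0]<32)&(hsv[...,1]>110)&(hsv[...,2]>90)
        sc=k&(hsv[...,0]>75)&(hsv[...,0]<110)&(hsv[...,2]>100)&(hsv[...,1]>20)
        Q=P[k]; Q=Q[Q[:,2]>.018]
        c,a,b,t=rect(Q)
        o=dict(px=ce[i].round(),c=c.round(4),ab=(round(a),round(b)),nb=br.sum(),ns=sc.sum(),z=np.median(Q[:,2]).round(4))
        if br.sum() and sc.sum():
            v=P[br][:,:2].mean(0)-P[sc][:,:2].mean(0); 
            if v@[np.cos(t),np.sin(t)]<0: t+=np.pi
        o['yaw']=round(np.degrees(np.arctan2(np.sin(t),np.cos(t))),1); out.append(o)
    return out
E
python3 - <<'E'
from meas import *
import pickle
D=pickle.load(open('D0.pkl','rb'))
for n in('top','side'):
    d=D[n];P=cloud(d);hsv=cv2.cvtColor(d['color'],cv2.COLOR_RGB2HSV).astype(int);H,S,V=np.moveaxis(hsv,-1,0)
    print(n,'table z',np.median(P[330:340,250:260,2]) if n=='top' else np.median(P[300:310,150:160,2]))
    for o in handsets(d): print(o)
    near=(P[...,0]>.25)&(P[...,0]<.9)&(abs(P[...,1])<.6)
    b=near&(H>105)&(H<130)&(S>150)&(V>80)&(P[...,2]>.03)&(P[...,2]<.09)
    print('blue',b.sum()); Q=P[b]; print(Q.min(0),Q.max(0)); k=Q[Q[:,2]>.058]; print(rect(k),np.median(k[:,2]))
    f=near&(H>10)&(H<28)&(S>70)&(P[...,2]>.05)&(P[...,1]>-.12)&(P[...,1]<.25)
    Q=P[f&(P[...,2]>.07)]; print('flap',rect(Q),np.percentile(Q[:,2],[5,50,95]))
    A=np.c_[Q[:,:2],np.ones(len(Q))]; print('plane',np.linalg.lstsq(A,Q[:,2],rcond=None)[0])
    bar=near&(V<45)&(P[...,2]>.06)&(P[...,2]<.11)&(P[...,1]>-.12)&(P[...,1]<.25)
    Q=P[bar]; print('bar',len(Q),rect(Q),np.median(Q[:,2]))
d=D['top'];save(d,'c1.png',4,(140,150,350,350 if 0 else 290))
E
```

```text
top table z 0.001790345288473169
{'px': array([436., 197.]), 'c': array([ 0.6045, -0.3457]), 'ab': (101, 33), 'nb': np.int64(7), 'ns': np.int64(96), 'z': np.float64(0.0263), 'yaw': np.float64(-14.3)}
{'px': array([398., 248.]), 'c': array([ 0.4777, -0.2461]), 'ab': (100, 32), 'nb': np.int64(9), 'ns': np.int64(109), 'z': np.float64(0.0259), 'yaw': np.float64(15.5)}
{'px': array([319., 239.]), 'c': array([ 0.4988, -0.0593]), 'ab': (70, 21), 'nb': np.int64(20), 'ns': np.int64(0), 'z': np.float64(0.0331), 'yaw': np.float64(80.6)}
{'px': array([412., 299.]), 'c': array([ 0.3592, -0.2716]), 'ab': (99, 33), 'nb': np.int64(10), 'ns': np.int64(116), 'z': np.float64(0.026), 'yaw': np.float64(-9.4)}
blue 212
[0.4110694  0.28038437 0.0652791 ] [0.49579822 0.31451335 0.07586498]
(array([0.45347168, 0.29872577]), 87.28549194335938, 13.062825202941895, np.float64(0.31357586663268383)) 0.07034685940821075
flap (array([0.50779391, 0.01253046]), 306.4496154785156, 210.021728515625, np.float64(2.971987375355334)) [0.08565017 0.10152165 0.1172015 ]
plane [-1.75236424  0.27008843  1.12854358]
bar 0 (arra
[... 703 characters left out ...]
np.float64(0.0228), 'yaw': np.float64(-14.1)}
{'px': array([239., 372.]), 'c': array([ 0.3565, -0.2737]), 'ab': (100, 33), 'nb': np.int64(22), 'ns': np.int64(197), 'z': np.float64(0.023), 'yaw': np.float64(-9.0)}
blue 118
[0.41031767 0.27810345 0.06027169] [0.49414881 0.31225522 0.07065138]
(array([0.45188513, 0.29566138]), 88.17943572998047, 14.315170288085938, np.float64(0.2812690594489326)) 0.06726598139469755
flap (array([5.67490601e-01, 4.29000854e-04]), 217.559326171875, 183.35198974609375, np.float64(1.4068201721565377)) [0.08194836 0.09702502 0.11221718]
plane [-0.21143878  0.03639173  0.21916038]
bar 1 (array([0.29460208, 0.23574142]), 0.0, 0.0, np.float64(0.0)) 0.06273507228198347
  return _methods._mean(a, axis=axis, dtype=dtype,
  ret = ret.dtype.type(ret / rcount)
```

View pics/c1.png

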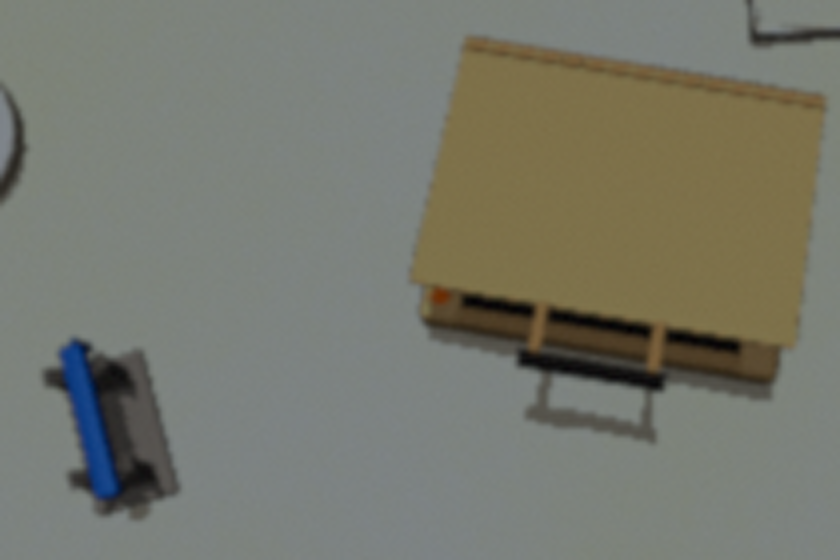

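The crop confirms these (crop pixels):
- The blue handle lies on the grey rest, from (72,345) to (105,495).
- The orange dot is at (440,295), the charger's +y end.
- The black bar runs from (520,358) to (662,380), and the flap is slightly open.

One more measurement for the bar, the flap and the neck.

```bash
python3 - <<'E'
from meas import *
import pickle
D=pickle.load(open('D0.pkl','rb'))
for n in('top','side'):
    d=D[n];P=cloud(d);hsv=cv2.cvtColor(d['color'],cv2.COLOR_RGB2HSV).astype(int);H,S,V=np.moveaxis(hsv,-1,0)
    near=(P[...,0]>.38)&(P[...,0]<.75)&(P[...,1]>-.15)&(P[...,1]<.2)
    f=near&(H>10)&(H<28)&(S>70)&(P[...,2]>.078)
    f=cv2.erode(f.astype(np.uint8),np.ones((3,3)))>0
    Q=P[f]
    for _ in range(4):
        A=np.c_[Q[:,:2],np.ones(len(Q))]; p=np.linalg.lstsq(A,Q[:,2],rcond=None)[0]; Q=Q[abs(A@p-Q[:,2])<.004]
    g=p[:2]; print(n,'slope deg',np.degrees(np.arctan(np.hypot(*g))),'yaw',np.degrees(np.arctan2(-g[1],-g[0])),p,len(Q)); 
    c,a,b,t=rect(Q); print(c,a,b,np.degrees(t), cv2.boxPoints(((c[0],c[1]),(a/1000,b/1000),np.degrees(t))).round(4).tolist())
    bar=near&(V<60)&(P[...,2]>.09)&(P[...,2]<.14)&(P[...,0]<.5)
    k=P[bar]; print('bar',bar.sum()); 
    if bar.sum()>5: print(rect(k),k.mean(0),k.min(0),k.max(0))
    o=near&(H<10)&(S>160)&(V>100); o&=P[...,2]<.06; print('dot',o.sum(),P[o].mean(0) if o.sum() else '')
d=D['side']
a=cv2.resize(d['color'][130:200,130:250],(480,280),interpolation=cv2.INTER_CUBIC)
b=cv2.resize(d['color'][175:285,235:350],(320,280),interpolation=cv2.INTER_CUBIC)
cv2.imwrite('pics/c2.png',np.hstack([a,b])[:,:,::-1])
E
```

```text
top slope deg 12.098978558078043 yaw -9.749478924668988 [-0.21126686  0.03630031  0.22295804] 5416
[0.56836621 0.00209055] 204.7352294921875 177.33106994628906 80.35630798339844 [[0.46380001306533813, -0.08399999886751175], [0.6385999917984009, -0.1137000024318695], [0.6729000210762024, 0.08820000290870667], [0.49810001254081726, 0.11789999902248383]]
bar 158
(array([0.47612323, 0.01769066]), 77.61587524414062, 10.06735610961914, np.float64(1.3952571261775772)) [0.47573785 0.01808124 0.12507663] [ 0.46528009 -0.02093187  0.11957423] [0.4864469  0.05529784 0.12890967]
dot 0 
side slope deg 12.16275818053397 yaw -9.547905790696248 [-0.21254173  0.03575     0.2197953 ] 4027
[5.66237427e-01 1.16760254e-04] 210.83799743652344 174.86541748046875 80.2485580444336 [[0.46219998598098755, -0.08900000154972076], [0.6345999836921692, -0.11860000342130661], [0.6703000068664551, 0.08919999748468399], [0.49790000915527344, 0.11879999935626984]]
bar 93
(array([ 0.47888055, -0.01548564]), 139.69747924804688, 32.029380798339844, np.float64(1.7664207221689436)) [0.47398998 0.00971526 0.12151284] [ 0.46392248 -0.08500629  0.10843178] [0.49676454 0.05614376 0.12536698]
dot 0
```

View pics/c2.png

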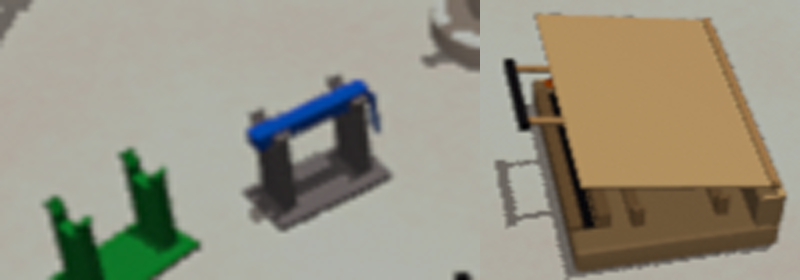

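The crop shows the neck bending down at the far end of the handle, around (375,110), so the pick's +x points away from the robot. I'll move above the bar now.

```bash
cat >> h.py <<'E'
def frame():
    s=arm.observe(); return np.array(s['position']),R.from_rotvec(s['ee_rot']).as_matrix(),s
def go(x,y,z,yawx=None,p0=None,M=None):
    """tool-frame shift and spin to reach world xyz, with tool x at yawx deg (or +180)"""
    p,Mm,s=frame(); p=p if p0 is None else p0; M=Mm if M is None else M
    d=M.T@(np.array([x,y,z])-p); cur=np.degrees(np.arctan2(M[1,0],M[0,0]))
    sp=0 if yawx is None else np.radians((cur-yawx+180)%360-180)
    return [round(float(v),4) for v in d]+[round(float(sp),3)]
E
python3 - <<'E'
from h import *
p,M,s=frame(); print(M.round(3)); print(go(.473,.017,.22,80.4)); print(go(.473,.017,.121,80.4))
E
```

```text
[[-0.891  0.454 -0.   ]
 [ 0.454  0.891 -0.001]
 [-0.    -0.001 -1.   ]]
[-0.4138, -0.3949, 0.0176, 1.267]
[-0.4138, -0.3948, 0.1166, 1.267]
```

>>> jog_arm(moves=[[-0.414,-0.395,0.018,1.267],[-0.414,-0.395,0.018,1.267],[-0.414,-0.395,0.018,1.267],[-0.414,-0.395,0.018,1.267],[-0.414,-0.395,0.018,1.267],[-0.414,-0.395,0.018,1.267],[-0.414,-0.395,0.018,1.267],[-0.414,-0.395,0.018,1.267],[-0.414,-0.395,0.018,1.267],[-0.414,-0.395,0.018,1.267],[-0.414,-0.395,0.018,1.267],[-0.414,-0.395,0.018,1.267],[-0.414,-0.395,0.018,1.267],[-0.414,-0.395,0.018,1.267],[-0.414,-0.395,0.018,1.267]], hand=0.02)

```text
clock: 2.02
position: [0.4732, 0.0176, 0.2197]
ee_rot: [-2.398, -2.029, -0.0]
force: [-0.8, -0.2, -0.0]
width: 0.217
gripper_force: 0.0
```

```bash
python3 - <<'E'
from h import *
p,M,s=frame(); print(p,M.round(3),s['width'],s['joints']); print(go(.473,.017,.121,80.4))
d=cam('wrist'); save(d,'w1.png'); P=cloud(d)
V=d['color'].max(-1)
m=(V<60)&(P[...,2]>.105)&(P[...,2]<.14)&(P[...,0]<.52); print(m.sum(), P[m].mean(0),P[m].min(0),P[m].max(0))
E
```

```text
[0.47318932 0.0176063  0.21973942] [[ 0.165  0.986  0.   ]
 [ 0.986 -0.165  0.   ]
 [ 0.    -0.    -1.   ]] 0.21740315262178492 [-0.58586118  0.21201082  0.52426475  1.98562616 -0.12768383  0.97552362
 -0.16574523]
[-0.0006, -0.0001, 0.0987, 0.001]
789 [0.47740381 0.01997899 0.1243056 ] [ 0.46745879 -0.01949861  0.12157481] [0.48716376 0.05830411 0.12703836]
```

View pics/w1.png

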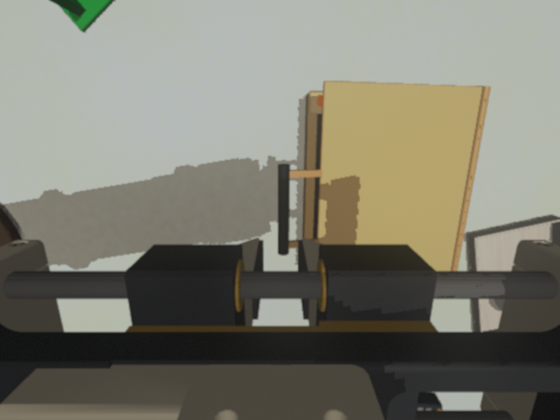

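The wrist view shows the bar at (283,210), almost on the jaws' centre line at x≈281, with the flap to its right. Descending and gripping.

>>> jog_arm(moves=[[0,0.001,0.03,0],[0,0.001,0.06,0],[0,0.001,0.08,0],[0,0.001,0.09,0],[0,0.001,0.098,0],[0,0.001,0.098,0],[0,0.001,0.098,0]])

```text
clock: 2.95
position: [0.4747, 0.017, 0.1223]
ee_rot: [2.399, 2.028, 0.001]
force: [0.8, -0.5, -0.7]
width: 0.218
gripper_force: 0.0
```

>>> jog_arm(moves=[[0,0,0,0],[0,0,0,0],[0,0,0,0],[0,0,0,0],[0,0,0,0],[0,0,0,0]], hand=0, newtons=20)

```text
clock: 3.7
position: [0.4757, 0.0169, 0.1223]
ee_rot: [2.398, 2.027, 0.003]
force: [5.5, -0.3, -0.8]
width: 0.097
gripper_force: 20.0
```

```bash
python3 - <<'E'
from h import *
p,M,s=frame(); print(p,s['width']*.0918,s['gripper_force'],s['force'])
th0=.212
for th in np.r_[np.linspace(th0,1.8,20)]:
    print([round(float(v),4) for v in (0,.186*(np.cos(th0)-np.cos(th)),-.186*(np.sin(th)-np.sin(th0)))])
E
```

```text
[0.47566976 0.01691408 0.12226115] 0.008938471249868254 20.000620186328888 [ 5.4744247  -0.3333738  -0.75116554]
[0.0, 0.0, -0.0]
[0.0, 0.0039, -0.015]
[0.0, 0.009, -0.0297]
[0.0, 0.0154, -0.0439]
[0.0, 0.0229, -0.0575]
[0.0, 0.0315, -0.0704]
[0.0, 0.0412, -0.0826]
[0.0, 0.0519, -0.0939]
[0.0, 0.0634, -0.1043]
[0.0, 0.0758, -0.1137]
[0.0, 0.0889, -0.122]
[0.0, 0.1027, -0.1292]
[0.0, 0.117, -0.1352]
[0.0, 0.1318, -0.14]
[0.0, 0.1469, -0.1436]
[0.0, 0.1623, -0.1458]
[0.0, 0.1778, -0.1468]
[0.0, 0.1934, -0.1465]
[0.0, 0.2088, -0.1449]
[0.0, 0.2241, -0.142]
```

>>> jog_arm(moves=[[0,0.001,0,0],[0,0.003,-0.007,0],[0,0.005,-0.015,0],[0,0.0075,-0.022,0],[0,0.01,-0.03,0],[0,0.013,-0.037,0],[0,0.0165,-0.044,0],[0,0.02,-0.051,0],[0,0.024,-0.0575,0],[0,0.028,-0.064,0],[0,0.0325,-0.0705,0],[0,0.0325,-0.0705,0]])

```text
clock: 5.2
position: [0.5057, 0.0116, 0.1926]
ee_rot: [-2.398, -2.027, 0.001]
force: [-4.5, 1.2, 4.1]
width: 0.099
gripper_force: 20.0
```

```bash
python3 - <<'E'
from h import *
p,M,s=frame(); print(p,s['width']*.0918,s['gripper_force'],s['force'],s['joint_efforts'])
d=cam('side'); save(d,'s2.png',3,(200,100,380,280))
E
```

```text
[0.50571839 0.01164102 0.19264692] 0.009121571742397515 20.004462003707886 [-4.52110784  1.18561409  4.11812645] [ 6.25490751e-01 -4.61737919e+01  5.77672988e+00 -2.96230531e+01
  1.96122690e-01 -1.75932996e+00  2.30429048e-02]
```

View pics/s2.png

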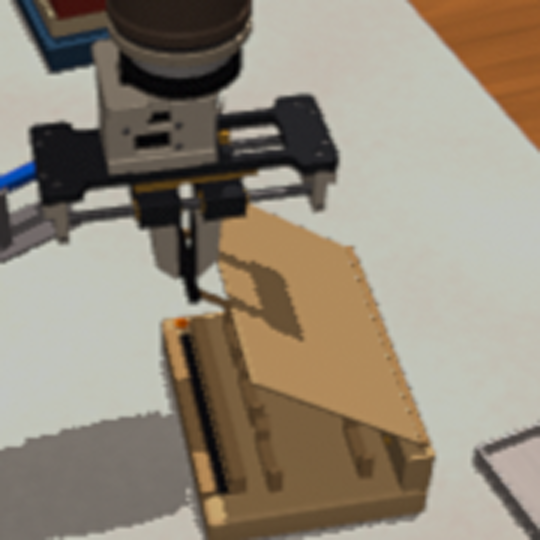

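Bar at (192,290) in the crop is held and the flap is following. I'll continue the arc to 1.8 rad.

>>> jog_arm(moves=[[0,0.0097,-0.0122,0],[0,0.0204,-0.0235,0],[0,0.0319,-0.0339,0],[0,0.0443,-0.0433,0],[0,0.0574,-0.0516,0],[0,0.0712,-0.0588,0],[0,0.0855,-0.0648,0],[0,0.1003,-0.0696,0],[0,0.1154,-0.0732,0],[0,0.1308,-0.0754,0],[0,0.1463,-0.0764,0],[0,0.1619,-0.0761,0],[0,0.1773,-0.0745,0],[0,0.1926,-0.0716,0],[0,0.1926,-0.0716,0]])

```text
clock: 7.12
position: [0.6977, -0.0216, 0.2644]
ee_rot: [2.398, 2.026, 0.001]
force: [1.1, -1.1, 1.6]
width: 0.101
gripper_force: 20.0
```

>>> jog_arm(moves=[[0,0,0,0],[0,0,0,0],[0,0,-0.02,0],[0,0,-0.05,0],[0,0,-0.05,0]], hand=0.03)

```text
clock: 7.75
position: [0.697, -0.0204, 0.3166]
ee_rot: [2.397, 2.027, 0.006]
force: [-0.2, -0.2, -0.2]
width: 0.325
gripper_force: 0.0
```

```bash
python3 - <<'E'
from h import *
p,M,s=frame(); print(p,s['width']*.0918,s['gripper_force'],s['force'],s['joints'])
print(go(.42,.1,.3,80.4)); print(go(.42,.2,.3,80.4))
E
```

```text
[ 0.69696269 -0.02041197  0.31663657] 0.029839458429544996 0.0 [-0.18177778 -0.18753917 -0.23246527] [-3.53769797e-01  5.42500002e-01  5.35399669e-01  1.28260740e+00
 -2.72300147e-01  1.38321428e+00  4.23205816e-04]
[0.0728, -0.2932, 0.0155, 0.001]
[0.1714, -0.3098, 0.0155, 0.001]
```

>>> jog_arm(moves=[[0,-0.06,0,0],[0.03,-0.11,0,0],[0.1,-0.17,0,0.1],[0.15,-0.22,0,0.28],[0.2,-0.27,0.01,0.46],[0.25,-0.293,0.02,0.64],[0.27,-0.293,0.04,0.82],[0.27,-0.293,0.07,1.0],[0.27,-0.293,0.1,1.1],[0.27,-0.293,0.1,1.1],[0.27,-0.293,0.1,1.1],[0.27,-0.293,0.1,1.1]], hand=0.06)

```text
clock: 9.25
position: [0.453, 0.2946, 0.2152]
ee_rot: [-3.104, -0.477, -0.003]
force: [1.1, 0.5, 0.2]
width: 0.652
gripper_force: 0.0
```

```bash
python3 - <<'E'
from meas import *
p,M,s=frame(); print(p,M.round(3),s['width']*.0918,s['joints'])
for n in('wrist','top','side'):
    d=cam(n);P=cloud(d);H,S,V=np.moveaxis(cv2.cvtColor(d['color'],cv2.COLOR_RGB2HSV).astype(int),-1,0)
    b=(H>105)&(H<130)&(S>150)&(V>60)&(P[...,2]>.02)&(P[...,2]<.09)&(P[...,0]>.35)&(P[...,0]<.55)&(P[...,1]<.4)
    Q=P[b]; print(n,b.sum()); 
    if b.sum()<20: continue
    print(Q.min(0),Q.max(0)); k=Q[Q[:,2]>.06]; r=rect(k); print(r[0],r[1:3],np.degrees(r[3]),np.median(k[:,2]))
    save(d,n+'3.png')
    if n=='top':
        import pickle; pickle.dump(d,open('D1.pkl','wb')); save(d,'t3.png',4,(230,130,370,280))
    if n=='side':pickle.dump(d,open('D1s.pkl','wb'))
E
```

```text
[0.45300551 0.29457597 0.21516909] [[ 0.954  0.3    0.002]
 [ 0.3   -0.954  0.002]
 [ 0.002 -0.001 -1.   ]] 0.059897852632796435 [-1.13236887  0.34678736  0.60687783  1.84863254 -0.23105379  1.01427413
 -1.69684807]
wrist 889
[0.41502266 0.28226024 0.05631856] [0.50324331 0.31734242 0.07196966]
[0.45801245 0.30010001] (87.62553405761719, 11.88447380065918) 17.547380447387695 0.06981072184449003
top 116
[0.41082241 0.28192017 0.0667517 ] [0.45760484 0.30439476 0.07458473]
[0.4340531  0.29250919] (47.51251220703125, 12.0849027633667) 16.972881317138672 0.07009544891120986
side 146
[0.40991458 0.27897494 0.05465387] [0.49674855 0.31298023 0.07181625]
[0.45165268 0.29498386] (86.55970764160156, 16.141887664794922) 14.785563468933107 0.06655973361384984
```

View pics/t3.png

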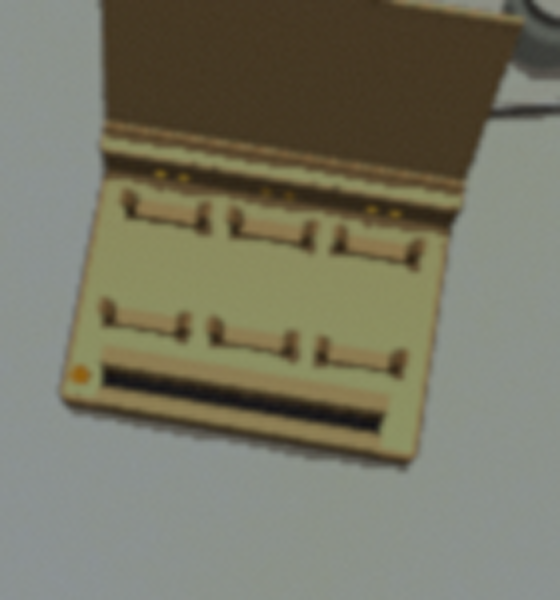

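View pics/wrist3.png

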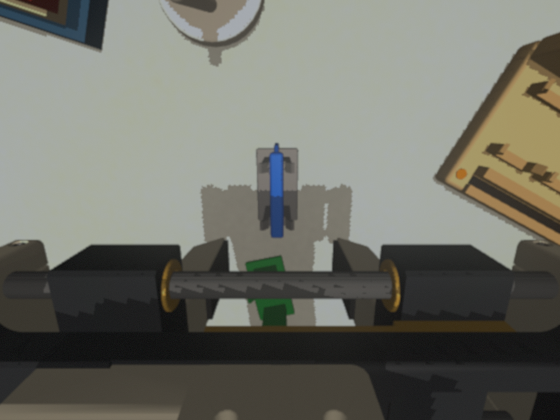

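Top view: the flap is open and all three empty cradles are visible, with brass pins by the spine and the orange dot at crop (80,375). Wrist view: the pick handle is at (277,195), in line with the jaws. Descending and gripping.

>>> jog_arm(moves=[[0.0026,-0.0033,0.04,0],[0.0026,-0.0033,0.08,0],[0.0026,-0.0033,0.11,0],[0.0026,-0.0033,0.135,0],[0.0026,-0.0033,0.15,0],[0.0026,-0.0033,0.16,0],[0.0026,-0.0033,0.16,0],[0.0026,-0.0033,0.16,0]])

```text
clock: 10.4
position: [0.4542, 0.2988, 0.0546]
ee_rot: [-3.105, -0.475, -0.002]
force: [-0.6, 0.5, -0.3]
width: 0.657
gripper_force: 0.0
```

>>> jog_arm(moves=[[0,0,0,0],[0,0,0,0],[0,0,0,0],[0,0,0,0],[0,0,0,0],[0,0,0,0],[0,0,0,0],[0,0,0,0]], hand=0, newtons=15)

```text
clock: 11.4
position: [0.4537, 0.2985, 0.0538]
ee_rot: [-3.105, -0.475, 0.0]
force: [-0.2, -0.1, 0.3]
width: 0.153
gripper_force: 15.0
```

>>> jog_arm(moves=[[0,0,-0.005,0],[0,0,-0.015,0],[0,0,-0.03,0],[0,0,-0.06,0],[0,0,-0.1,0],[0,0,-0.12,0],[0,0,-0.12,0]], newtons=25)

```text
clock: 12.28
position: [0.4547, 0.2991, 0.1761]
ee_rot: [-3.103, -0.475, -0.005]
force: [0.4, 0.1, -0.8]
width: 0.148
gripper_force: 25.0
```

```bash
python3 - <<'E'
from meas import *
import pickle
p,M,s=frame(); print(p,s['width']*.0918,s['joints'])
y=np.radians(-9.6); ex=np.array([np.cos(y),np.sin(y)]); ey=np.array([-np.sin(y),np.cos(y)])
top=pickle.load(open('D1.pkl','rb')); side=pickle.load(open('D1s.pkl','rb')); wr=cam('wrist'); 
for n,d in(('top',top),('side',side)):
    P=cloud(d);H,S,V=np.moveaxis(cv2.cvtColor(d['color'],cv2.COLOR_RGB2HSV).astype(int),-1,0)
    s_,t_=P[...,:2]@ex,P[...,:2]@ey
    reg=(s_>.46)&(s_<.67)&(t_>-.02)&(t_<.25) if 0 else (s_>.46)&(s_<.67)&(abs(t_-.09)<.14)
    o=reg&(H<12)&(S>150)&(V>90)&(P[...,2]<.06); print(n,'dot',o.sum())
    if o.sum():
        v,u=np.argwhere(o).mean(0); q=ray(d,u,v,.0305); print('  dot s,t',q[:2]@ex,q[:2]@ey,'px',u,v)
    k=reg&(V<35); n_,l,st,ce=cv2.connectedComponentsWithStats(k.astype(np.uint8)); 
    i=1+np.argmax(st[1:,4]); v,u=np.where(l==i); q=np.array([ray(d,a,b,.030)[:2] for a,b in zip(u,v)]); c,a,b,t=rect(np.c_[q,q[:,0]])
    print('  groove floor s,t',c@ex,c@ey,'size',a,b,'yaw',np.degrees(t)-90, 'cnt',len(u))
    # base outline: sand pixels z 0.022-.045
    f=reg&(H>10)&(H<30)&(S>60)&(P[...,2]>.022)&(P[...,2]<.045)
    ss,tt=s_[f],t_[f]; print('  base s',np.percentile(ss,[.5,99.5]),'t',np.percentile(tt,[.5,99.5]), 'ztop',np.median(P[...,2][f]))
    print('  table z near',np.median(P[...,2][(s_>.40)&(s_<.44)&(abs(t_-.09)<.05)]))
    z=P[...,2]; post=reg&(z>.044)&(z<.06)&(s_<.65); n_,l,st,ce=cv2.connectedComponentsWithStats(post.astype(np.uint8))
    for i in range(1,n_):
        if st[i,4]>8: m=l==i; print('   post',np.median(s_[m]).round(4),np.median(t_[m]).round(4),st[i,4],np.median(z[m]).round(4))
d=wr;P=cloud(d);H,S,V=np.moveaxis(cv2.cvtColor(d['color'],cv2.COLOR_RGB2HSV).astype(int),-1,0)
b=(H>105)&(H<130)&(S>150)&(V>40); print('pick wrist',b.sum())
ids=np.argwhere(b); 
Q=(P[b]-p)@M; f=(abs(Q)<.12).all(1); print('tool frame min/max',Q[f].min(0),Q[f].max(0)); k=Q[f]; k=k[k[:,0]>k[:,0].max()-.008]; print(k.mean(0))
save(wr,'w4.png')
E
```

```text
[0.45465716 0.2991209  0.17609323] 0.013610501847081234 [-1.11742075  0.39906738  0.59225211  1.88821187 -0.2750061   0.93116425
 -1.66355416]
top dot 0
  groove floor s,t 0.5097817432359315 0.09751634081133478 size 159.6038360595703 5.6807122230529785 yaw -9.746170043945312 cnt 133
  base s [0.49190963 0.63612761] t [-0.00940085  0.20357191] ztop 0.0337098187875949
  table z near 0.001993211674771668
   post 0.6352 0.0944 195 0.0523
   post 0.6131 0.1834 16 0.0562
   post 0.6122 0.1391 16 0.0559
   post 0.6118 0.1201 18 0.0566
   post 0.6137 0.0756 16 0.0559
   post 0.6126 0.0563 18 0.0555
   post 0.6128 0.0116 18 0.0564
   post 0.5456 0.1839 17 0.0546
   post 0.5451 0.1389 16 0.0576
   post 0.5444 0.1196 16 0.0558
   post 0.5444 0.0747 18 0.0573
   post 0.5438 0.0564 14 0.057
   post 0.5192 0.0966 373 0.0499
   post 0.5452 0.0121 19 0.0549
side dot 0
  groove floor s,t 0.5069411992293411 0.09582721519266825 size 160.81088256835938 5.440983772277832 yaw -9.764312744140625 cnt 129
  base s [0.48958344 0.64585047] t [-0.01299151  0.19973149] ztop 0.029233450851442067
  table z near -0.0013092707628990345
   post 0.6326 0.0585 203 0.0512
   post 0.6115 0.181 30 0.0506
   post 0.5438 0.1806 23 0.0529
   post 0.5167 0.0876 273 0.0468
   post 0.6108 0.1351 17 0.0518
   post 0.5433 0.1202 47 0.0513
   post 0.6104 0.1177 23 0.0508
   post 0.6099 0.0714 16 0.0514
   post 0.5428 0.0711 18 0.0526
   post 0.6103 0.0531 27 0.0518
   post 0.5433 0.0518 30 0.0517
   post 0.6101 0.0072 23 0.0481
   post 0.5422 0.0073 20 0.0507
pick wrist 3000
tool frame min/max [-0.02652671 -0.00621555 -0.01803096] [ 0.05275333  0.00722609 -0.00101178]
[ 0.04753894  0.00031592 -0.01051351]
```

View pics/w4.png

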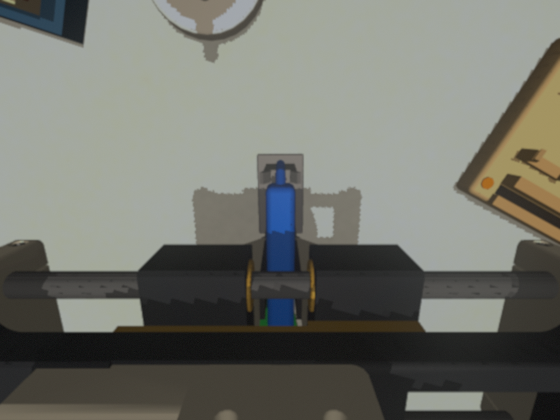

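The wrist view shows the handle held centrally at (281,240), its neck pointing away at (280,170), with the empty rest below. Moving to hover above the groove start.

```bash
cat >> h.py <<'E'
YAW=-9.6
ex=np.array([np.cos(np.radians(YAW)),np.sin(np.radians(YAW))]); ey=np.array([-ex[1],ex[0]])
def st(s,t): return s*ex+t*ey
E
python3 - <<'E'
from h import *
print(st(.459,.1728)); print(go(*st(.459,.1728),.1083,-9.6))
E
```

```text
[0.48138982 0.09383326]
[-0.0352, 0.2038, 0.0662, 0.471]
```

>>> jog_arm(moves=[[-0.035,0.04,0,0],[-0.035,0.09,0,0.15],[-0.035,0.14,0,0.3],[-0.035,0.18,0.02,0.45],[-0.035,0.204,0.05,0.471],[-0.035,0.204,0.066,0.471],[-0.035,0.204,0.066,0.471],[-0.035,0.204,0.066,0.471]])

```text
clock: 13.32
position: [0.4814, 0.0944, 0.1082]
ee_rot: [-3.13, 0.26, -0.0]
force: [0.4, 0.3, 0.6]
width: 0.154
gripper_force: 25.0
```

```bash
python3 - <<'E'
from h import *
p,M,s=frame(); print(p,M.round(4),s['width']*.0918,s['joints'])
out=[]
for n,c in(('top',(225,190,325,265)),('side',(225,150,325,225))):
    d=cam(n);P=cloud(d);H,S,V=np.moveaxis(cv2.cvtColor(d['color'],cv2.COLOR_RGB2HSV).astype(int),-1,0)
    b=(H>105)&(H<130)&(S>130)&(V>40)&(P[...,0]>.42)&(P[...,0]<.6)&(P[...,1]<.2)&(P[...,1]>0)
    Q=P[b]; S_=Q[:,:2]@ex; T_=Q[:,:2]@ey; print(n,b.sum(),'s',S_.min(),S_.max(),'z',Q[:,2].min(),Q[:,2].max())
    m=S_>S_.max()-.006; print('  front',S_[m].mean(),T_[m].mean(),Q[m,2].mean()); 
    m=Q[:,2]<Q[:,2].min()+.008; print('  lowest',S_[m].mean(),T_[m].mean(),Q[m,2].mean())
    out.append(cv2.resize(d['color'][c[1]:c[3],c[0]:c[2]],(400,300),interpolation=cv2.INTER_CUBIC))
cv2.imwrite('pics/ts5.png',np.hstack(out)[:,:,::-1])
E
```

```text
[0.48136348 0.09442137 0.10816432] [[ 9.863e-01 -1.647e-01  1.000e-04]
 [-1.647e-01 -9.863e-01  4.000e-04]
 [ 1.000e-04 -4.000e-04 -1.000e+00]] 0.01413520896092844 [-0.8162478   0.44169726  0.68889112  2.08529308 -0.41092324  0.74925185
 -1.60380472]Traceback (most recent call last):
  File "<stdin>", line 7, in <module>
    return umr_minimum(a, axis, None, out, keepdims, initial, where)
ValueError: zero-size array to reduction operation minimum which has no identity
```

```bash
python3 - <<'E'
from h import *
out=[]
for n,c in(('side',(215,130,325,213)),('wrist',(200,60,420,225))):
    d=cam(n);P=cloud(d);H,S,V=np.moveaxis(cv2.cvtColor(d['color'],cv2.COLOR_RGB2HSV).astype(int),-1,0)
    b=(H>105)&(H<130)&(S>130)&(V>40)&(P[...,0]>.42)&(P[...,0]<.6)&(P[...,1]<.2)&(P[...,1]>0)
    Q=P[b]; S_=Q[:,:2]@ex; T_=Q[:,:2]@ey; print(n,b.sum())
    if b.sum():
        print('s',S_.min(),S_.max(),'z',Q[:,2].min(),Q[:,2].max())
        m=S_>S_.max()-.006; print('  front',S_[m].mean(),T_[m].mean(),Q[m,2].mean()); 
        m=Q[:,2]<Q[:,2].min()+.008; print('  lowest',S_[m].mean(),T_[m].mean(),Q[m,2].mean())
    # far wall top / groove edges in this view
    s_,t_=P[...,:2]@ex,P[...,:2]@ey; z=P[...,2]
    w=(z>.042)&(z<.053)&(s_>.505)&(s_<.53)&(t_>.12)&(t_<.18)&(H>8)&(H<30)
    print('  farwall top s',np.percentile(s_[w],[5,50,95]) if w.any() else None,w.sum())
    k=(s_>.49)&(s_<.52)&(t_>.02)&(t_<.2)&(V<35)&(z>.015)&(z<.045); print('  groove dark s,t,z',np.median(s_[k]),np.percentile(t_[k],[1,99]),np.median(z[k]),k.sum())
    out.append(cv2.resize(d['color'][c[1]:c[3],c[0]:c[2]],(400,300),interpolation=cv2.INTER_CUBIC))
cv2.imwrite('pics/ts5.png',np.hstack(out)[:,:,::-1])
E
```

```text
side 29
s 0.4151542203534807 0.42428550277926536 z 0.11468985310688648 0.2034184343390347
  front 0.4213283677914551 0.15170637972520207 0.13537131442110417
  lowest 0.42041998288131627 0.16733515085653794 0.11932580392274482
  farwall top s [0.51162715 0.51696071 0.52214715] 89
  groove dark s,t,z 0.5070256801636459 [0.02031872 0.17695297] 0.029470787108923674 124
wrist 3060
s 0.4321309894036935 0.5326861049899813 z 0.10939982625581117 0.25630286753854664
  front 0.5326861049899813 0.17379742292399641 0.25630286753854664
  lowest 0.5091342956313518 0.17381709372915213 0.11374146327591281
  farwall top s [0.51596088 0.5207968  0.52606563] 1449
  return _methods._mean(a, axis=axis, dtype=dtype,
  ret = ret.dtype.type(ret / rcount)
Traceback (most recent call last):
IndexError: index -1 is out of bounds for axis 0 with size 0
```

>>> jog_arm(moves=[[0,-0.001,0.015,0],[0,-0.001,0.025,0],[0,-0.001,0.032,0],[0,-0.001,0.038,0],[0,-0.001,0.042,0],[0,-0.001,0.0445,0],[0,-0.001,0.0445,0],[0,-0.001,0.0445,0]])

```text
clock: 14.48
position: [0.4816, 0.0943, 0.0635]
ee_rot: [-3.13, 0.263, -0.001]
force: [-0.7, -1.0, -0.5]
width: 0.151
gripper_force: 25.0
```

```bash
python3 - <<'E'
from h import *
p,M,s=frame(); print(p,p[:2]@ex,p[:2]@ey,s['force'],s['ft_torque'],s['width']*.0918)
out=[]
for n,c in(('side',(215,130,325,213)),('wrist',(200,60,420,225))):
    d=cam(n)
    out.append(cv2.resize(d['color'][c[1]:c[3],c[0]:c[2]],(400,300),interpolation=cv2.INTER_CUBIC))
cv2.imwrite('pics/ts5.png',np.hstack(out)[:,:,::-1])
E
```

```text
[0.48164316 0.0943301  0.06351911] 0.459166930509854 0.17333213081554263 [-0.7260849  -1.01624757 -0.5263455 ] [ 0.03681175  0.18833674 -0.02529856] 0.013853430772615413
```

View pics/ts5.png

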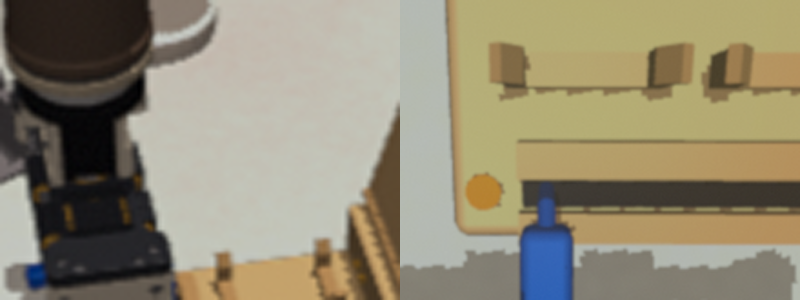

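The wrist crop shows the tip inside the dark groove at (546,190), just past its dotted end at x≈522, with little contact force. I'll check the tip's lateral centring numerically.

```bash
python3 - <<'E'
from h import *
d=cam('wrist'); P=cloud(d)
# crop scale 400/220; col for neck 200+(546-400)/1.818=280
print('cam s,z',(-d['R'].T@d['t'])[:2]@ex,(-d['R'].T@d['t'])[2])
for v in range(134,190,2):
    print(v,[(d['color'][v,u].tolist(),round(float(P[v,u,:2]@ex),4),round(float(P[v,u,2]),4)) for u in(280,281,300)])
E
```

```text
cam s,z 0.5327345062135624 0.21127097867903627
134 [([181, 175, 119], 0.528, 0.0309), ([181, 174, 118], 0.5281, 0.0322), ([180, 173, 117], 0.528, 0.0308)]
136 [([159, 151, 104], 0.5269, 0.0318), ([158, 150, 102], 0.5269, 0.0312), ([163, 154, 104], 0.5269, 0.0309)]
138 [([150, 133, 90], 0.5263, 0.047), ([151, 133, 90], 0.5264, 0.049), ([153, 135, 91], 0.5264, 0.0476)]
140 [([182, 162, 109], 0.5253, 0.048), ([182, 161, 109], 0.5254, 0.0488), ([182, 161, 109], 0.5253, 0.0481)]
142 [([181, 161, 108], 0.5243, 0.049), ([181, 161, 109], 0.5243, 0.0484), ([180, 159, 107], 0.5244, 0.0496)]
144 [([181, 161, 108], 0.5234, 0.0501), ([180, 160, 107], 0.5232, 0.0481), ([180, 159, 106], 0.5232, 0.0477)]
146 [([181, 161, 108], 0.5223, 0.0496), ([181, 160, 108], 0.5223, 0.0499), ([181, 160, 107], 0.5222, 0.0491)]
148 [([181, 160, 107], 0.5213, 0.0506), ([181, 161, 109], 0.5211, 0.0478), ([181, 159, 106], 0.5211, 0.0485)]
150 [([182, 160, 109], 0.5201, 0.049), ([181, 160, 108], 0.52, 0.048), ([181, 159, 107], 0.5201, 0.0485)]
152 [([181, 159, 108], 0.519, 0.0481), ([181, 159, 108], 0.519, 0.0485), ([1
[... 1196 characters left out ...]
88), ([52, 80, 142], 0.5093, 0.0693), ([103, 91, 64], 0.5034, 0.0334)]
178 [([49, 79, 143], 0.5084, 0.0694), ([50, 79, 141], 0.5084, 0.0698), ([173, 147, 99], 0.5028, 0.0368)]
180 [([49, 79, 143], 0.5076, 0.0707), ([49, 79, 142], 0.5076, 0.0705), ([180, 153, 104], 0.5019, 0.0388)]
182 [([49, 80, 144], 0.5067, 0.071), ([50, 79, 143], 0.5068, 0.0714), ([180, 153, 103], 0.5008, 0.0394)]
184 [([50, 72, 126], 0.5062, 0.0735), ([49, 71, 123], 0.5061, 0.0729), ([180, 152, 103], 0.4997, 0.0398)]
186 [([49, 62, 98], 0.5058, 0.0764), ([49, 63, 99], 0.5059, 0.0766), ([180, 152, 102], 0.4984, 0.039)]
188 [([47, 76, 138], 0.5052, 0.0778), ([49, 78, 139], 0.5052, 0.0782), ([180, 153, 103], 0.497, 0.0382)]
```

Neck centre is about 1 mm towards the far wall, so I'll correct that and start the stroke at 2.8 cm/s.

>>> jog_arm(moves=[[-0.001,-0.001,0,0],[-0.001,-0.001,0,0],[-0.001,0.0025,0,0],[-0.001,0.006,0,0],[-0.001,0.0095,0,0],[-0.001,0.013,0,0],[-0.001,0.0165,0,0],[-0.001,0.02,0,0],[-0.001,0.0235,0,0],[-0.001,0.027,0,0],[-0.001,0.0305,0,0],[-0.001,0.034,0,0],[-0.001,0.0375,0,0],[-0.001,0.041,0,0],[-0.001,0.0445,0,0],[-0.001,0.048,0,0],[-0.001,0.0515,0,0],[-0.001,0.055,0,0],[-0.001,0.0585,0,0],[-0.001,0.062,0,0]])

```text
clock: 17.12
position: [0.4701, 0.0331, 0.0633]
ee_rot: [-3.131, 0.262, -0.0]
force: [0.1, -0.0, -0.1]
width: 0.152
gripper_force: 25.0
```

```bash
cat > chk.py <<'E'
from h import *
p,M,s=frame(); print(p,p[:2]@ex,p[:2]@ey,s['force'],s['width']*.0918)
d=cam('wrist'); P=cloud(d); S=P[...,:2]@ex; Z=P[...,2]; B=d['color'].astype(int)
col=slice(135,185)
m=[(round(float(S[v,280]),4),round(float(Z[v,280]),3)) for v in range(135,190) if B[v,280,2]-B[v,280,0]>15]; print('neck front',m[1:6])
for u in(262,300): print(u,'dark s', [round(float(x),4) for x in (lambda a:(a.min(),a.max()))(np.array([S[v,u] for v in range(135,190) if B[v,u].sum()<200]+[9,-9])[:-2])])
E
python3 chk.py
```

```text
[0.4701265  0.03309931 0.06333136] 0.4580229315782299 0.11103819275448146 [ 0.0686624  -0.04499236 -0.09266096] 0.013978276793920441
neck front [(0.512, 0.039), (0.512, 0.044), (0.5118, 0.047), (0.5117, 0.051), (0.5117, 0.055)]
262 dark s [0.5057, 0.5123]
300 dark s [0.5052, 0.5123]
```

>>> jog_arm(moves=[[-0.0001,0.0035,0,0],[-0.0001,0.007,0,0],[-0.0001,0.0105,0,0],[-0.0001,0.014,0,0],[-0.0001,0.0175,0,0],[-0.0001,0.021,0,0],[-0.0001,0.0245,0,0],[-0.0002,0.028,0,0],[-0.0002,0.0315,0,0],[-0.0002,0.035,0,0],[-0.0002,0.0385,0,0],[-0.0002,0.042,0,0],[-0.0002,0.0455,0,0],[-0.0003,0.049,0,0],[-0.0003,0.0525,0,0],[-0.0003,0.056,0,0],[-0.0003,0.0595,0,0],[-0.0003,0.063,0,0],[-0.0003,0.0665,0,0],[-0.0003,0.07,0,0]])

```text
clock: 19.68
position: [0.4582, -0.0358, 0.0633]
ee_rot: [-3.131, 0.263, -0.0]
force: [-0.0, 0.4, -0.3]
width: 0.149
gripper_force: 25.0
```

>>> jog_arm(moves=[[0,0.0035,0,0],[0,0.007,0,0],[0,0.0105,0,0],[0,0.014,0,0],[0,0.0175,0,0],[0,0.0205,0,0],[0,0.0205,0,0],[0,0.0205,0,0]])

```text
clock: 20.68
position: [0.4548, -0.0557, 0.0633]
ee_rot: [-3.131, 0.262, 0.0]
force: [-0.2, -0.4, 0.5]
width: 0.152
gripper_force: 25.0
```

```bash
python3 chk.py; python3 - <<'E'
from h import *
d=cam('wrist'); P=cloud(d); T=P[...,:2]@ey; S=P[...,:2]@ex
v=166; r=[round(float(T[v,u]),4) for u in range(200,400) if d['color'][v,u].sum()<200 and abs(S[v,u]-.509)<.006]; print('dark t range',r[0],r[-1])
E
```

```text
[ 0.45479794 -0.05574583  0.0632973 ] 0.4577256261728489 0.020880916683338725 [-0.16247211 -0.38447315  0.47282979] 0.013945489352468792
neck front [(0.5117, 0.038), (0.5117, 0.043), (0.5114, 0.046), (0.5116, 0.052), (0.5114, 0.054)]
262 dark s [0.5054, 0.5126]
dark t range 0.0699 0.0146Traceback (most recent call last):
  File "chk.py", line 6, in <module>
    for u in(262,300): print(u,'dark s', [round(float(x),4) for x in (lambda a:(a.min(),a.max()))(np.array([S[v,u] for v in range(135,190) if B[v,u].sum()<200]+[9,-9])[:-2])])
                                                                     ~~~~~~~~~~~~~~~~~~~~~~~~~~~~^^^^^^^^^^^^^^^^^^^^^^^^^^^^^^^^^^^^^^^^^^^^^^^^^^^^^^^^^^^^^^^^^^^^^^^^^^^^
  File "chk.py", line 6, in <lambda>
    for u in(262,300): print(u,'dark s', [round(float(x),4) for x in (lambda a:(a.min(),a.max()))(np.array([S[v,u] for v in range(135,190) if B[v,u].sum()<200]+[9,-9])[:-2])])
                                                                                ~~~~~^^
    return umr_minimum(a, axis, None, out, keepdims, initial, where)
ValueError: zero-size array to reduction operation minimum which has no identity
```

Stroke complete, ending past groove_end. Lifting out.

>>> jog_arm(moves=[[0,0,-0.01,0],[0,0,-0.025,0],[0,0,-0.05,0],[0,0,-0.09,0],[0,0,-0.12,0],[0,0,-0.12,0]])

```text
clock: 21.52
position: [0.4563, -0.056, 0.186]
ee_rot: [-3.129, 0.262, -0.008]
force: [-0.2, 1.1, -0.6]
width: 0.149
gripper_force: 25.0
```

```bash
python3 - <<'E'
from h import *
y=np.degrees(np.arctan2(*(R.from_rotvec([-3.105,-.475,0]).as_matrix()[[1,0],0]))); print(y)
p,M,s=frame(); print(p); print(go(.4537,.2985,.18,y)); print(go(.4537,.2985,.1,y))
E
```

```text
17.395247368405027
[ 0.4563098  -0.05595478  0.1860205 ]
[-0.0616, -0.3491, 0.0064, -0.471]
[-0.062, -0.3489, 0.0864, -0.471]
```

>>> jog_arm(moves=[[-0.01,-0.05,0,0],[-0.02,-0.11,0,-0.1],[-0.03,-0.17,0,-0.2],[-0.04,-0.23,0,-0.3],[-0.05,-0.29,0.006,-0.4],[-0.062,-0.33,0.006,-0.471],[-0.062,-0.349,0.006,-0.471],[-0.062,-0.349,0.02,-0.471],[-0.062,-0.349,0.05,-0.471],[-0.062,-0.349,0.05,-0.471],[-0.062,-0.349,0.05,-0.471],[-0.062,-0.349,0.05,-0.471]])

```text
clock: 23.02
position: [0.4525, 0.2983, 0.1343]
ee_rot: [-3.105, -0.473, -0.002]
force: [0.9, 0.5, -0.9]
width: 0.147
gripper_force: 25.0
```

```bash
python3 - <<'E'
from h import *
p,M,s=frame(); print(p,M.round(4)); print(go(.4537,.2985,.0535,17.4))
E
```

```text
[0.45249848 0.29832334 0.13428684] [[ 9.546e-01  2.980e-01  1.200e-03]
 [ 2.980e-01 -9.546e-01  9.000e-04]
 [ 1.400e-03 -5.000e-04 -1.000e+00]]
[0.0011, 0.0002, 0.0808, -0.001]
```

Descend to the seat, check force, then release.

>>> jog_arm(moves=[[0.0011,0.0002,0.03,0],[0.0011,0.0002,0.05,0],[0.0011,0.0002,0.063,0],[0.0011,0.0002,0.07,0],[0.0011,0.0002,0.074,0],[0.0011,0.0002,0.077,0],[0.0011,0.0002,0.0795,0],[0.0011,0.0002,0.0808,0],[0.0011,0.0002,0.0808,0],[0.0011,0.0002,0.0808,0]])

```text
clock: 24.28
position: [0.4531, 0.2989, 0.0537]
ee_rot: [-3.104, -0.475, -0.001]
force: [-4.5, -1.6, 15.4]
width: 0.15
gripper_force: 25.0
```

```bash
python3 - <<'E'
from h import *
p,M,s=frame(); print(p,s['force'],s['width']*.0918); print(go(.4537,.2985,.0538,17.4))
E
```

```text
[0.45308876 0.29892033 0.05373893] [-4.49705956 -1.63749027 15.39992874] 0.013779067825137353
[0.0005, 0.0006, -0.0001, -0.0]
```

>>> jog_arm(moves=[[0,0,-0.001,0],[0,0,-0.001,0],[0,0,-0.001,0],[0,0,-0.001,0]], hand=0.05)

```text
clock: 24.78
position: [0.4528, 0.2988, 0.0534]
ee_rot: [3.105, 0.475, -0.0]
force: [0.6, 0.9, 0.2]
width: 0.523
gripper_force: 0.0
```

>>> jog_arm(moves=[[0,0,-0.02,0],[0,0,-0.05,0],[0,0,-0.1,0],[0,0,-0.15,0],[0,0,-0.16,0],[0,0,-0.16,0]])

```text
clock: 25.52
position: [0.4529, 0.299, 0.2137]
ee_rot: [-3.105, -0.476, -0.001]
force: [-0.3, 0.7, 0.1]
width: 0.546
gripper_force: 0.0
```

```bash
python3 - <<'E'
from meas import *
p,M,s=frame(); print(p)
for n in('wrist','side','top'):
    d=cam(n);P=cloud(d);H,S,V=np.moveaxis(cv2.cvtColor(d['color'],cv2.COLOR_RGB2HSV).astype(int),-1,0)
    if n!='top':
        b=(H>105)&(H<130)&(S>150)&(V>60)&(P[...,2]>.02)&(P[...,2]<.09)&(P[...,0]>.35)&(P[...,0]<.55)&(P[...,1]<.4)
        Q=P[b]; print(n,b.sum(),Q.min(0),Q.max(0)); k=Q[Q[:,2]>.06]; r=rect(k); print(r[0],r[1:3],np.degrees(r[3]),np.median(k[:,2]))
    if n!='wrist':
        for o in handsets(d): 
            if o['ns']>0: print(o)
print('above farthest', go(.6045,-.3457,.2,None))
E
```

```text
[0.45285067 0.29896174 0.21365782]
wrist 890 [0.41397969 0.28216356 0.05789121] [0.50251804 0.31662534 0.07202848]
[0.45724188 0.29958572] (87.98406219482422, 11.163816452026367) 17.624275207519535 0.06970565976923633
side 150 [0.40932597 0.2775588  0.05688298] [0.49365874 0.31211433 0.07059699]
[0.45097318 0.29560718] (87.7829818725586, 15.689634323120117) 16.51344871520996 0.06635925556071669
{'px': array([293., 340.]), 'c': array([ 0.475 , -0.2486]), 'ab': (101, 33), 'nb': np.int64(20), 'ns': np.int64(177), 'z': np.float64(0.0228), 'yaw': np.float64(15.0)}
{'px': array([377., 363.]), 'c': array([ 0.6014, -0.3487]), 'ab': (101, 33), 'nb': np.int64(25), 'ns': np.int64(192), 'z': np.float64(0.0228), 'yaw': np.float64(-14.4)}
{'px': array([239., 372.]), 'c': array([ 0.3566, -0.2735]), 'ab': (100, 34), 'nb': np.int64(25), 'ns': np.int64(200), 'z': np.float64(0.023), 'yaw': np.float64(-9.5)}
{'px': array([436., 197.]), 'c': array([ 0.6042, -0.3459]), 'ab': (100, 33), 'nb': np.int64(9), 'ns': np.int64(107), 'z': np.float64(0.0262), 'yaw': np.float64(-14.6)}
{'px': array([398., 248.]), 'c': array([ 0.4777, -0.2458]), 'ab': (100, 32), 'nb': np.int64(11), 'ns': np.int64(117), 'z': np.float64(0.026), 'yaw': np.float64(15.5)}
{'px': array([412., 299.]), 'c': array([ 0.3593, -0.2713]), 'ab': (99, 33), 'nb': np.int64(14), 'ns': np.int64(129), 'z': np.float64(0.0259), 'yaw': np.float64(-8.8)}
above farthest [-0.0472, 0.6602, 0.0128, 0.0]
```

Pick is reseated within about 1 mm, and all three handsets are where they started. Next, transit to the handsets with the tool turned so the camera stays away from the flap.

```bash
python3 - <<'E'
from h import *
print(go(.45,-.05,.25,None), frame()[2]['joints'])
E
```

```text
[-0.1063, 0.3318, -0.0374, 0.0] [-1.11340697  0.35123223  0.57383599  1.84402199 -0.22147327  1.01287561
 -1.71571992]
```

>>> jog_arm(moves=[[-0.01,0.03,-0.03,0.17],[-0.02,0.07,-0.037,0.34],[-0.035,0.12,-0.037,0.51],[-0.05,0.17,-0.037,0.68],[-0.07,0.22,-0.037,0.85],[-0.085,0.27,-0.037,1.02],[-0.1,0.31,-0.037,1.19],[-0.106,0.332,-0.037,1.36],[-0.106,0.332,-0.037,1.53],[-0.106,0.332,-0.037,1.7],[-0.106,0.332,-0.037,1.85],[-0.106,0.332,-0.037,1.85],[-0.106,0.332,-0.037,1.85]], hand=0.06)

```text
clock: 27.3
position: [0.4507, -0.0496, 0.25]
ee_rot: [2.25, -2.19, -0.0]
force: [-0.1, -0.7, -0.3]
width: 0.653
gripper_force: 0.0
```

```bash
python3 - <<'E'
from h import *
print(go(.603,-.346,.18,165.6), frame()[2]['joints'],frame()[0])
E
```

```text
[0.3004, -0.1442, 0.0701, 1.849] [-1.02558485  0.262774    1.2721026   2.0102058  -0.28536631  1.07090358
 -2.73777873] [ 0.45072497 -0.04955916  0.24999004]
```

I had joint 7's direction wrong and it ran to its limit. Unwinding the other way.

>>> jog_arm(moves=[[0,0,0,-0.17],[0,0,0,-0.34],[0,0,0,-0.51],[0,0,0,-0.68],[0,0,0,-0.85],[0,0,0,-1.02],[0,0,0,-1.19],[0,0,0,-1.36],[0,0,0,-1.53],[0,0,0,-1.7],[0,0,0,-1.87],[0,0,0,-2.04],[0,0,0,-2.2],[0,0,0,-2.2],[0,0,0,-2.2]])

```text
clock: 29.18
position: [0.451, -0.0499, 0.2506]
ee_rot: [-2.977, -1.004, -0.001]
force: [0.0, -0.7, -0.4]
width: 0.651
gripper_force: 0.0
```

```bash
python3 - <<'E'
from h import *
print(go(.603,-.346,.18,165.6), frame()[2]['joints'],frame()[0])
E
```

```text
[-0.0585, 0.3277, 0.0706, -2.24] [-0.67571583  0.14856352  0.77376257  1.99466357 -0.12025925  1.04306436
 -0.76680765] [ 0.45097342 -0.0498739   0.25062502]
```

>>> jog_arm(moves=[[-0.005,0.03,0,-0.17],[-0.01,0.06,0,-0.34],[-0.015,0.09,0.01,-0.51],[-0.02,0.12,0.02,-0.68],[-0.025,0.15,0.03,-0.85],[-0.03,0.18,0.04,-1.02],[-0.035,0.21,0.05,-1.19],[-0.04,0.24,0.06,-1.36],[-0.05,0.27,0.07,-1.53],[-0.058,0.3,0.07,-1.7],[-0.058,0.328,0.07,-1.87],[-0.058,0.328,0.07,-2.04],[-0.058,0.328,0.07,-2.21],[-0.058,0.328,0.07,-2.24],[-0.058,0.328,0.07,-2.24],[-0.058,0.328,0.07,-2.24]])

```text
clock: 31.18
position: [0.6045, -0.3452, 0.1805]
ee_rot: [-0.392, -3.117, 0.0]
force: [0.2, 0.3, 0.4]
width: 0.653
gripper_force: 0.0
```

```bash
python3 - <<'E'
from meas import *
p,M,s=frame(); print(p,M[:,0].round(3),s['joints'])
for n in('wrist','side','top'):
    d=cam(n); print(n)
    for o in handsets(d):
        if o['ns']>0 or n=='wrist': print(o['c'],o['ab'],o['ns'],o['nb'],o['z'],o['yaw'])
print(go(.604,-.346,.014,165.6))
E
```

```text
[ 0.60452461 -0.34521082  0.18047937] [-0.969  0.248  0.   ] [ 0.29043963  0.60105812  0.2491      1.46118191 -0.15714141  1.09897339
  1.88956525]
wrist
[ 0.7084 -0.1218] (78, 18) 0 0 0.0188 80.4
side
[ 0.4749 -0.2484] (101, 33) 160 23 0.0229 15.1
[ 0.6019 -0.3487] (101, 33) 167 26 0.0227 -14.4
[ 0.3565 -0.2736] (100, 34) 174 18 0.0231 -9.1
top
[ 0.4778 -0.2461] (101, 33) 32 10 0.0261 15.9
[0.0003, -0.0009, 0.1665, 0.002]
```

>>> jog_arm(moves=[[0,-0.001,0.05,0],[0,-0.001,0.1,0],[0,-0.001,0.13,0],[0,-0.001,0.15,0],[0,-0.001,0.16,0],[0,-0.001,0.166,0],[0,-0.001,0.166,0],[0,-0.001,0.166,0]])

```text
clock: 32.33
position: [0.6047, -0.3467, 0.0155]
ee_rot: [0.388, 3.116, -0.001]
force: [0.2, 0.6, 0.2]
width: 0.657
gripper_force: 0.0
```

>>> jog_arm(moves=[[0,0,0,0],[0,0,0,0],[0,0,0,0],[0,0,0,0],[0,0,0,0],[0,0,0,0],[0,0,0,0]], hand=0, newtons=20)

```text
clock: 33.2
position: [0.6043, -0.3464, 0.0146]
ee_rot: [0.388, 3.117, -0.0]
force: [-0.4, 1.0, 1.2]
width: 0.349
gripper_force: 20.0
```

>>> jog_arm(moves=[[0,0,-0.01,0],[0,0,-0.03,0],[0,0,-0.07,0],[0,0,-0.12,0],[0,0,-0.15,0],[0,0,-0.15,0],[0,0,-0.15,0]])

```text
clock: 34.08
position: [0.6039, -0.3461, 0.1647]
ee_rot: [-0.388, -3.117, -0.0]
force: [0.3, 0.0, -1.6]
width: 0.347
gripper_force: 20.0
```

```bash
python3 - <<'E'
from h import *
p,M,s=frame(); print(p,s['width']*.0918,s['joints'])
for t in(.034,.098,.161):
    q=st(.579,t); print(t,q,go(*q,.15,170.4))
d=cam('side'); save(d,'s6.png')
E
```

```text
[ 0.60390297 -0.34613707  0.16466349] 0.03181232446767206 [ 0.29355388  0.61460094  0.24626924  1.47842676 -0.16124547  1.06864261
  1.8971792 ]
0.034 [ 0.57656184 -0.06303524] [0.096, 0.2677, 0.0147, -0.08]
0.098 [5.87235043e-01 6.85072843e-05] [0.1011, 0.3315, 0.0147, -0.08]
0.161 [0.59774147 0.06218626] [0.1062, 0.3943, 0.0148, -0.08]
```

View pics/s6.png

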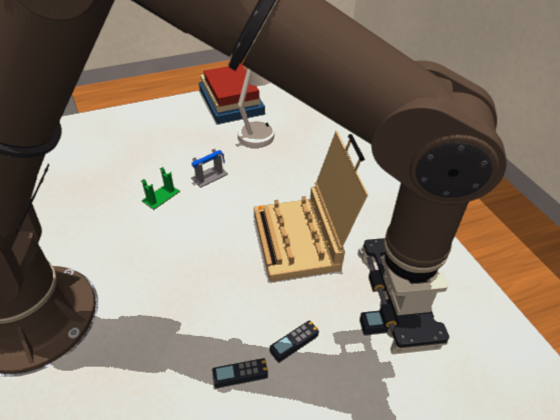

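Handset A is held level in the gripper (side view, (385,320)), the flap is standing open, and the other two handsets are untouched. Moving A to the right cradle.

>>> jog_arm(moves=[[0.015,0.05,0,-0.02],[0.035,0.1,0,-0.04],[0.055,0.15,0,-0.06],[0.075,0.2,0,-0.08],[0.09,0.24,0,-0.08],[0.096,0.268,0.01,-0.08],[0.096,0.268,0.015,-0.08],[0.096,0.268,0.015,-0.08],[0.096,0.268,0.015,-0.08],[0.096,0.268,0.015,-0.08]])

```text
clock: 35.38
position: [0.577, -0.0641, 0.1497]
ee_rot: [0.266, 3.13, -0.0]
force: [0.1, 0.9, -1.5]
width: 0.348
gripper_force: 20.0
```

```bash
cat > hov.py <<'E'
import sys
from h import *
t=float(sys.argv[1]); s0=float(sys.argv[2]) if len(sys.argv)>2 else .579
p,M,s=frame(); print(p,'yaw',np.degrees(np.arctan2(M[1,0],M[0,0])),s['width']*.0918,'s,t',p[:2]@ex,p[:2]@ey,s['force'])
print('to bay',go(*st(s0,t),.0525,170.4))
E
python3 hov.py .034; python3 - <<'E'
from h import *
# wrist camera: posts and held handset, in s,t
d=cam('wrist');P=cloud(d);s_,t_=P[...,:2]@ex,P[...,:2]@ey;z=P[...,2];H,S,V=np.moveaxis(cv2.cvtColor(d['color'],cv2.COLOR_RGB2HSV).astype(int),-1,0)
post=(z>.044)&(z<.056)&(s_>.53)&(s_<.63)&(t_>-.02)&(t_<.2)&(H>8)&(H<30);n_,l,q,ce=cv2.connectedComponentsWithStats(post.astype(np.uint8))
for i in range(1,n_):
    if q[i,4]>20: m=l==i; print('post',np.median(s_[m]).round(4),np.percentile(t_[m],[2,50,98]).round(4),q[i,4])
h=(z>.13)&(z<.18)&(V<90)&(s_<.575)&(s_>.5)&(abs(t_-.034)<.03); print('held',h.sum(),np.percentile(s_[h],[1,99]),np.percentile(t_[h],[1,99]),np.median(z[h]))
save(d,'w7.png')
E
```

```text
[ 0.57696356 -0.06409683  0.14967542] yaw 170.28892074637446 0.03194049982190161 s,t 0.5795731363896806 0.033020270234311595 [ 0.14927145  0.91022322 -1.48953162]
to bay [0.0006, 0.001, 0.0972, -0.002]
post 0.5425 [0.01   0.0129 0.0153] 24
post 0.5426 [0.0523 0.0546 0.0578] 24
post 0.5458 [0.0733 0.0771 0.0793] 56
post 0.547 [0.116  0.1176 0.1209] 120
post 0.5456 [0.1369 0.138  0.1427] 59
post 0.5475 [0.1797 0.1813 0.1851] 158
post 0.6109 [0.1159 0.1186 0.122 ] 28
post 0.6108 [0.1368 0.1392 0.1431] 30
post 0.6147 [0.1796 0.1813 0.1864] 151
held 3478 [0.53131642 0.57469672] [0.01492453 0.05545411] 0.15964685097040554
```

View pics/w7.png

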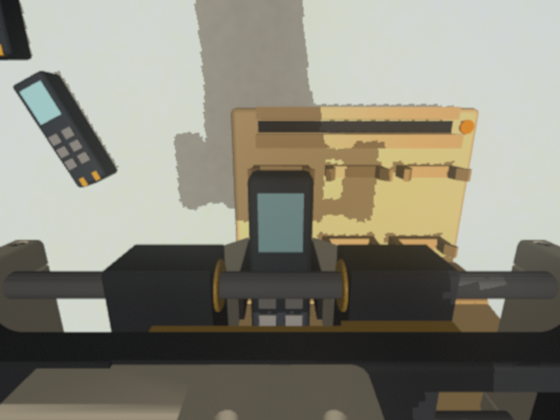

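Wrist view: A is in the jaws at (281,220), screen end towards the robot, lined up above the right cradle. Lowering.

>>> jog_arm(moves=[[0.001,0.001,0.04,0],[0.001,0.001,0.06,0],[0.001,0.001,0.072,0],[0.001,0.001,0.08,0],[0.001,0.001,0.085,0],[0.001,0.001,0.089,0],[0.001,0.001,0.092,0],[0.001,0.001,0.095,0],[0.001,0.001,0.097,0],[0.001,0.001,0.097,0]])

```text
clock: 36.67
position: [0.5762, -0.0619, 0.0526]
ee_rot: [0.263, 3.13, 0.0]
force: [0.1, 0.2, -1.2]
width: 0.349
gripper_force: 20.0
```

```bash
python3 hov.py .034
```

```text
[ 0.57617698 -0.06186149  0.0526122 ] yaw 170.37931435495634 0.03207699949995005 s,t 0.5784247852007781 0.03509312649951708 [ 0.09385613  0.20211706 -1.23972525]
to bay [-0.0006, -0.0011, 0.0001, -0.0]
```

>>> jog_arm(moves=[[0,-0.001,0,0],[0,-0.001,0.001,0],[0,-0.001,0.0015,0],[0,-0.001,0.0015,0]])

```text
clock: 37.17
position: [0.576, -0.0629, 0.0525]
ee_rot: [0.264, 3.13, 0.001]
force: [-5.6, 1.1, 17.5]
width: 0.344
gripper_force: 20.0
```

>>> jog_arm(moves=[[0,0,0,0],[0,0,0,0],[0,0,0,0],[0,0,-0.01,0],[0,0,-0.03,0],[0,0,-0.06,0],[0,0,-0.12,0],[0,0,-0.15,0],[0,0,-0.15,0],[0,0,-0.15,0]], hand=0.044)

```text
clock: 38.42
position: [0.5754, -0.0628, 0.2006]
ee_rot: [-0.263, -3.13, -0.0]
force: [0.1, 0.8, -0.6]
width: 0.48
gripper_force: 0.0
```

```bash
cat > look.py <<'E'
from meas import *
p,M,s=frame(); print(p,'yaw',np.degrees(np.arctan2(M[1,0],M[0,0])),s['joints'][6],s['clock'])
for n in('side','top'):
    d=cam(n); print(n)
    for hi in(.045,):
      for o in handsets(d,hi):
        if o['ns']>0: print(o['c'],o['ab'],o['ns'],o['nb'],o['z'],o['yaw'])
    # seated ones
    P=cloud(d);s_,t_=P[...,:2]@ex,P[...,:2]@ey;z=P[...,2];V=d['color'].max(-1); sat=d['color'].astype(int).max(-1)-d['color'].astype(int).min(-1)
    for i,t in enumerate((.034,.098,.161)):
        m=(abs(t_-t)<.03)&(s_>.5)&(s_<.65)&(z>.052)&(z<.08)&((sat<40)|(V<70))
        if m.sum()>60:
            a,b=s_[m],t_[m]; r=rect(np.c_[P[m][:,:2],z[m]]); print(' bay',i,'s,t',r[0]@ex,r[0]@ey,'size',r[1:3],'yaw',np.degrees(r[3])%180-180,'z',np.percentile(z[m],[5,50,95]))
E
python3 look.py
```

```text
[ 0.57542599 -0.06275123  0.2006227 ] yaw 170.38502225543516 1.5103529309252413 38.425
side
[ 0.475  -0.2482] (101, 33) 180 22 0.0229 15.3
[ 0.3566 -0.2734] (100, 33) 209 28 0.023 -8.7
 bay 0 s,t 0.5795692372242459 0.033650479093716996 size (107.125732421875, 58.438045501708984) yaw -9.857528686523438 z [0.05370906 0.06042801 0.0633535 ]
top
 bay 0 s,t 0.5856260179227135 0.04462143724363794 size (114.3898696899414, 24.124557495117188) yaw -8.322624206542969 z [0.05979376 0.06421011 0.06705639]
```

```bash
python3 - <<'E'
from h import *
print(go(.4775,-.2462,.18,195.4))
E
```

```text
[0.0655, -0.1972, 0.0201, -0.437]
```

>>> jog_arm(moves=[[0.015,-0.045,0,-0.1],[0.03,-0.09,0,-0.2],[0.045,-0.14,0,-0.3],[0.06,-0.18,0.01,-0.4],[0.0655,-0.197,0.02,-0.437],[0.0655,-0.197,0.02,-0.437],[0.0655,-0.197,0.02,-0.437],[0.0655,-0.197,0.02,-0.437]], hand=0.06)

```text
clock: 39.52
position: [0.4793, -0.2448, 0.1812]
ee_rot: [-0.424, 3.112, 0.0]
force: [-0.8, 0.8, 0.6]
width: 0.655
gripper_force: 0.0
```

```bash
python3 look.py; python3 - <<'E'
from h import *
print(go(.4775,-.2462,.0147,195.4))
E
```

```text
[ 0.47930638 -0.24484563  0.18115665] yaw -164.48569350591015 2.2872520730932364 39.525
side
[ 0.4748 -0.2488] (101, 34) 150 23 0.0228 15.6
[ 0.3566 -0.2737] (100, 33) 188 18 0.023 -8.8
top
[ 0.3593 -0.2717] (99, 34) 47 0 0.026 171.1
 bay 0 s,t 0.5820843003791559 0.03416442103893759 size (107.67237091064453, 58.85936737060547) yaw -9.587783813476562 z [0.05781842 0.06408917 0.06723328]
 bay 1 s,t 0.5896440378710619 0.09518677778227903 size (94.88691711425781, 58.050086975097656) yaw -6.897293090820284 z [0.05286684 0.0596649  0.06973514]
 bay 2 s,t 0.6229736125558236 0.1602246107244196 size (57.74461364746094, 27.84507942199707) yaw -100.34500885009766 z [0.05256941 0.06153313 0.06989318]
[0.0019, -0.0006, 0.1665, 0.002]
```

>>> jog_arm(moves=[[0.002,-0.0005,0.05,0],[0.002,-0.0005,0.1,0],[0.002,-0.0005,0.13,0],[0.002,-0.0005,0.15,0],[0.002,-0.0005,0.16,0],[0.002,-0.0005,0.1665,0],[0.002,-0.0005,0.1665,0],[0.002,-0.0005,0.1665,0]])

```text
clock: 40.62
position: [0.4771, -0.2473, 0.0152]
ee_rot: [-0.421, 3.112, -0.001]
force: [0.1, 0.3, -0.5]
width: 0.656
gripper_force: 0.0
```

>>> jog_arm(moves=[[0,0,0,0],[0,0,0,0],[0,0,0,0],[0,0,0,0],[0,0,0,0],[0,0,0,0],[0,0,0,0]], hand=0)

```text
clock: 41.5
position: [0.4767, -0.2471, 0.0146]
ee_rot: [-0.421, 3.113, 0.0]
force: [-0.6, 0.2, 4.5]
width: 0.346
gripper_force: 20.0
```

>>> jog_arm(moves=[[0,0,-0.01,0],[0,0,-0.03,0],[0,0,-0.07,0],[0,0,-0.12,0],[0,0,-0.15,0],[0,0,-0.15,0],[0,0,-0.15,0]])

```text
clock: 42.38
position: [0.4761, -0.2468, 0.1641]
ee_rot: [0.422, -3.113, -0.001]
force: [-0.1, -0.4, -1.5]
width: 0.344
gripper_force: 20.0
```

```bash
python3 - <<'E'
from h import *
p,M,s=frame(); print(p,s['width']*.0918,s['joints'])
print(go(*st(.579,.098),.15,170.4))
E
```

```text
[ 0.47614833 -0.24684293  0.16412808] 0.03154557986776749 [ 0.2493055   0.36811508  0.17008362  1.8917387  -0.07863176  0.88884548
  2.29789893]
[-0.1728, 0.2085, 0.0141, 0.437]
```

>>> jog_arm(moves=[[-0.03,0.04,0,0.08],[-0.065,0.08,0,0.16],[-0.1,0.12,0,0.25],[-0.13,0.16,0,0.33],[-0.16,0.19,0.01,0.4],[-0.172,0.2085,0.014,0.437],[-0.172,0.2085,0.014,0.437],[-0.172,0.2085,0.014,0.437],[-0.172,0.2085,0.014,0.437],[-0.172,0.2085,0.014,0.437]])

```text
clock: 43.62
position: [0.5868, -0.0015, 0.1507]
ee_rot: [0.265, 3.13, -0.0]
force: [0.2, 0.0, -0.1]
width: 0.349
gripper_force: 20.0
```

```bash
python3 hov.py .0977 .578
```

```text
[ 0.5868421  -0.00147243  0.15073471] yaw 170.3057347902975 0.03201214572560477 s,t 0.5788695442478367 0.0964151134614741 [ 0.18757067  0.01406233 -0.05919894]
to bay [0.0009, 0.0013, 0.0982, -0.002]
```

>>> jog_arm(moves=[[0.0006,0.0003,0.04,0],[0.0006,0.0003,0.06,0],[0.0006,0.0003,0.072,0],[0.0006,0.0003,0.08,0],[0.0006,0.0003,0.085,0],[0.0006,0.0003,0.089,0],[0.0006,0.0003,0.092,0],[0.0006,0.0003,0.095,0],[0.0006,0.0003,0.097,0],[0.0006,0.0003,0.098,0],[0.0006,0.0003,0.098,0]])

```text
clock: 45.0
position: [0.5865, -0.0, 0.0527]
ee_rot: [0.263, 3.13, 0.0]
force: [-0.9, 0.0, 1.2]
width: 0.346
gripper_force: 20.0
```

```bash
python3 hov.py .0977 .578
```

```text
[ 5.86496321e-01 -1.87490541e-05  5.26628569e-02] yaw 170.38186803720973 0.031746766359397965 s,t 0.5782861746279124 0.09779076984758979 [-0.87189231  0.03636563  1.18178971]
to bay [0.0003, -0.0001, 0.0002, -0.0]
```

>>> jog_arm(moves=[[0,0,0.001,0],[0,0,0.0015,0],[0,0,0.0015,0]])

```text
clock: 45.38
position: [0.5865, -0.0, 0.0526]
ee_rot: [0.264, 3.13, 0.001]
force: [-6.7, -0.2, 18.2]
width: 0.342
gripper_force: 20.0
```

>>> jog_arm(moves=[[0,0,0,0],[0,0,0,0],[0,0,0,0],[0,0,-0.01,0],[0,0,-0.03,0],[0,0,-0.06,0],[0,0,-0.12,0],[0,0,-0.15,0],[0,0,-0.15,0],[0,0,-0.15,0]], hand=0.044)

```text
clock: 46.62
position: [0.586, 0.0, 0.2008]
ee_rot: [-0.263, -3.13, -0.0]
force: [0.5, -0.4, -0.5]
width: 0.478
gripper_force: 0.0
```

```bash
python3 look.py; python3 - <<'E'
from h import *
print(go(.359,-.2715,.18,170.9))
E
```

```text
[5.86040785e-01 2.81129206e-05 2.00783549e-01] yaw 170.3861922705616 1.41135582030871 46.625
side
[ 0.3565 -0.2739] (100, 33) 208 28 0.0229 -9.4
 bay 0 s,t 0.5794339135079148 0.032638926397332485 size (107.45433044433594, 57.55977249145508) yaw -9.093269348144531 z [0.05352785 0.06036841 0.06358236]
 bay 1 s,t 0.579999182448727 0.09730634872314396 size (106.91737365722656, 54.65288543701172) yaw -10.4310302734375 z [0.05332189 0.0604626  0.06335314]
top
[ 0.3594 -0.274 ] (99, 31) 129 18 0.0262 -3.5
[0.1781, -0.3056, 0.0205, -0.009]
```

>>> jog_arm(moves=[[0.025,-0.04,0,0],[0.05,-0.085,0,0],[0.075,-0.13,0,0],[0.105,-0.18,0,0],[0.135,-0.23,0,0],[0.16,-0.275,0.01,0],[0.178,-0.306,0.02,-0.009],[0.178,-0.306,0.02,-0.009],[0.178,-0.306,0.02,-0.009],[0.178,-0.306,0.02,-0.009],[0.178,-0.306,0.02,-0.009]], hand=0.06)

```text
clock: 48.1
position: [0.3606, -0.2713, 0.1811]
ee_rot: [0.247, 3.132, 0.0]
force: [-1.0, -0.5, -0.7]
width: 0.656
gripper_force: 0.0
```

```bash
python3 look.py; python3 - <<'E'
from h import *
print(go(.3592,-.2716,.0147,170.9))
E
```

```text
[ 0.36055455 -0.27131813  0.18106432] yaw 170.99566609357547 2.0560353185533273 48.1
side
[ 0.3567 -0.2735] (100, 33) 183 29 0.023 -9.4
 bay 0 s,t 0.5792659407196834 0.032659248299884515 size (106.26761627197266, 56.82114028930664) yaw -9.834617614746094 z [0.05367047 0.06031766 0.06325215]
 bay 1 s,t 0.5779650453325044 0.09725642380920337 size (110.49229431152344, 55.685302734375) yaw -10.221023559570341 z [0.05391474 0.06030377 0.06357756]
top
 bay 0 s,t 0.5850899214776862 0.028395194475579134 size (113.60618591308594, 59.20243453979492) yaw -3.4324874877929688 z [0.05717027 0.06395426 0.06704558]
 bay 1 s,t 0.5799882501038364 0.0974288105382487 size (111.8319091796875, 58.12333679199219) yaw -9.780899047851534 z [0.05835015 0.06401795 0.06745209]
 bay 2 s,t 0.59501901538357 0.16333959421655944 size (103.88035583496094, 58.11372375488281) yaw -14.142410278320312 z [0.05357627 0.06271362 0.0708349 ]
[0.0011, -0.0003, 0.1664, 0.001]
```

>>> jog_arm(moves=[[0.0005,-0.0003,0.05,0],[0.0005,-0.0003,0.1,0],[0.0005,-0.0003,0.13,0],[0.0005,-0.0003,0.15,0],[0.0005,-0.0003,0.16,0],[0.0005,-0.0003,0.1665,0],[0.0005,-0.0003,0.1665,0],[0.0005,-0.0003,0.1665,0]])

```text
clock: 49.2
position: [0.3597, -0.2724, 0.0151]
ee_rot: [0.249, 3.131, -0.001]
force: [-1.0, -0.4, 0.4]
width: 0.654
gripper_force: 0.0
```

>>> jog_arm(moves=[[0,0,0,0],[0,0,0,0],[0,0,0,0],[0,0,0,0],[0,0,0,0],[0,0,0,0],[0,0,0,0]], hand=0)

```text
clock: 50.08
position: [0.3594, -0.2722, 0.0146]
ee_rot: [0.249, 3.131, 0.0]
force: [-0.8, 1.0, 5.3]
width: 0.347
gripper_force: 20.0
```

>>> jog_arm(moves=[[0,0,-0.01,0],[0,0,-0.03,0],[0,0,-0.07,0],[0,0,-0.12,0],[0,0,-0.15,0],[0,0,-0.15,0],[0,0,-0.15,0]])

```text
clock: 50.95
position: [0.3588, -0.2718, 0.1641]
ee_rot: [-0.249, -3.131, -0.001]
force: [0.2, -0.5, -1.2]
width: 0.349
gripper_force: 20.0
```

```bash
python3 - <<'E'
from h import *
p,M,s=frame(); print(p,s['width']*.0918,s['joints'])
print(go(*st(.579,.1607),.15,170.4))
E
```

```text
[ 0.35882742 -0.271776    0.16406043] 0.03207810507266965 [ 0.21336221  0.24189379  0.38193175  2.09931073 -0.12238337  0.82172165
  2.08088671]
[-0.1831, 0.3672, 0.0141, 0.009]
```

>>> jog_arm(moves=[[-0.02,0.045,0,0],[-0.045,0.09,0,0],[-0.07,0.14,0,0],[-0.095,0.19,0,0],[-0.12,0.24,0,0],[-0.145,0.29,0,0],[-0.17,0.335,0.01,0.009],[-0.183,0.367,0.014,0.009],[-0.183,0.367,0.014,0.009],[-0.183,0.367,0.014,0.009],[-0.183,0.367,0.014,0.009],[-0.183,0.367,0.014,0.009]])

```text
clock: 52.45
position: [0.5978, 0.0602, 0.1507]
ee_rot: [0.266, 3.13, -0.0]
force: [0.5, 0.5, -0.8]
width: 0.348
gripper_force: 20.0
```

```bash
python3 hov.py .1607 .579
```

```text
[0.5977677  0.06018514 0.15066675] yaw 170.2935262288011 0.03198572782279054 s,t 0.5793595845678605 0.15903127789229107 [ 0.46354465  0.50799904 -0.76144079]
to bay [0.0004, 0.0017, 0.0982, -0.002]
```

>>> jog_arm(moves=[[0.0003,0.0005,0.04,0],[0.0003,0.0005,0.06,0],[0.0003,0.0005,0.072,0],[0.0003,0.0005,0.08,0],[0.0003,0.0005,0.085,0],[0.0003,0.0005,0.089,0],[0.0003,0.0005,0.092,0],[0.0003,0.0005,0.095,0],[0.0003,0.0005,0.097,0],[0.0003,0.0005,0.098,0],[0.0003,0.0005,0.098,0]])

```text
clock: 53.82
position: [0.5979, 0.0618, 0.0527]
ee_rot: [0.263, 3.13, 0.0]
force: [-0.8, -0.6, 1.5]
width: 0.345
gripper_force: 20.0
```

```bash
python3 hov.py .1607 .579
```

```text
[0.59787157 0.06179032 0.05271274] yaw 170.37740984432133 0.031662040829590475 s,t 0.579194305391776 0.1606312989140251 [-0.80729924 -0.59452991  1.50803566]
to bay [0.0002, 0.0001, 0.0002, -0.0]
```

>>> jog_arm(moves=[[0,0,0.001,0],[0,0,0.0015,0],[0,0,0.0015,0]])

```text
clock: 54.2
position: [0.5979, 0.0618, 0.0526]
ee_rot: [0.264, 3.13, 0.001]
force: [-7.0, -0.0, 17.6]
width: 0.346
gripper_force: 20.0
```

>>> jog_arm(moves=[[0,0,0,0],[0,0,0,0],[0,0,0,0],[0,0,-0.01,0],[0,0,-0.03,0],[0,0,-0.06,0],[0,0,-0.12,0],[0,0,-0.17,0],[0,0,-0.22,0],[0,0,-0.22,0]], hand=0.044)

```text
clock: 55.45
position: [0.6, 0.0617, 0.2761]
ee_rot: [0.263, 3.122, 0.004]
force: [0.2, 0.3, -0.1]
width: 0.477
gripper_force: 0.0
```

```bash
python3 - <<'E'
from h import *
p,M,s=frame(); print(p,s['joints'][6])
# withdraw towards the robot, tool x flipped points -ex
print(go(.40,.12,.30,None))
print('over bar',go(.70,-.022,.32,None))
E
```

```text
[0.59999657 0.0617436  0.27609139] 1.3119109563901348
[0.2067, 0.024, -0.0255, 0.0]
over bar [-0.113, -0.0657, -0.0432, 0.0]
```

>>> jog_arm(moves=[[0.03,0,-0.02,0],[0.08,0.02,-0.03,0.17],[0.12,0.05,-0.03,0.34],[0.16,0.09,-0.03,0.51],[0.2,0.13,-0.03,0.68],[0.209,0.155,-0.03,0.85],[0.209,0.155,-0.03,1.02],[0.209,0.155,-0.03,1.19],[0.209,0.155,-0.03,1.36],[0.209,0.155,-0.03,1.53],[0.209,0.155,-0.03,1.571],[0.209,0.155,-0.03,1.571],[0.209,0.155,-0.03,1.571]])

```text
clock: 57.08
position: [0.4175, 0.2494, 0.3008]
ee_rot: [-2.399, -2.028, 0.001]
force: [0.1, -0.9, -0.4]
width: 0.482
gripper_force: 0.0
```

```bash
python3 look.py; python3 - <<'E'
from h import *
d=cam('top'); e=cam('side')
a=cv2.resize(d['color'][150:260,235:355],(400,367),interpolation=cv2.INTER_CUBIC); b=cv2.resize(e['color'][110:300,220:427][:190],(400,367),interpolation=cv2.INTER_CUBIC)
cv2.imwrite('pics/f8.png',np.hstack([a,b])[:,:,::-1])
p,M,s=frame(); print(go(*st(.6918,.0985),.32,80.4)); 
for n,D in(('top',d),('side',e)):
    P=cloud(D); s_,t_=P[...,:2]@ex,P[...,:2]@ey; z=P[...,2]; V=D['color'].max(-1)
    m=(z>.245)&(z<.285)&(V<60)&(s_>.64)&(s_<.74)&(t_>.04)&(t_<.16); print(n,'bar',m.sum(),np.median(s_[m]),np.percentile(t_[m],[2,98]),np.median(z[m]))
E
```

```text
[0.41746416 0.24935899 0.30077119] yaw 80.43027639560796 -0.7558018739854021 57.075
side
 bay 0 s,t 0.5799116525626526 0.0347980054515393 size (107.40999603271484, 57.869468688964844) yaw -11.094169616699219 z [0.05382495 0.06062442 0.06357524]
 bay 1 s,t 0.5782479989896967 0.09905378796045257 size (110.54438018798828, 58.44589614868164) yaw -10.32269287109375 z [0.05402645 0.06045514 0.06343271]
 bay 2 s,t 0.5801780155098981 0.16170868728142454 size (107.24112701416016, 58.479217529296875) yaw -10.562721252441378 z [0.05360065 0.06032996 0.06350367]
top
 bay 0 s,t 0.5821331867066096 0.03414694990447098 size (107.71063232421875, 58.68526077270508) yaw -9.601318359375 z [0.05771335 0.06403734 0.06697746]
 bay 1 s,t 0.5808807954295788 0.09939281409867542 size (111.96544647216797, 58.129432678222656) yaw -11.865882873535156 z [0.05675231 0.06400816 0.06741654]
 bay 2 s,t 0.5826024743746938 0.16127460355902778 size (108.46453857421875, 58.30498504638672) yaw -10.725837707519531 z [0.05765584 0.06413399 0.06696043]
[-0.217, 0.3217, -0.0191, -0.0]
top bar 174 0.6884152079553075 [0.05942885 0.13316643] 0.26702590465163584
side bar 108 0.6873172073272629 [0.05477431 0.13000574] 0.26367414960486246
```

View pics/f8.png

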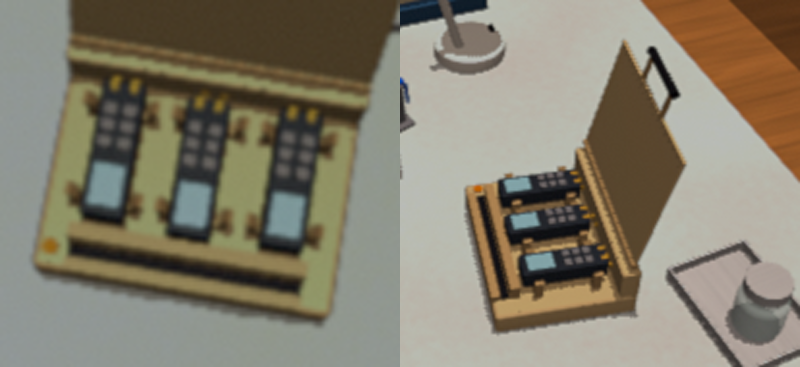

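All three handsets sit in their own cradles with brass ends at the hinge side (left crop, contacts near (125,85), (210,100) and (303,115)). The face heights match a full seat. Now regrasp the bar.

>>> jog_arm(moves=[[-0.03,0.04,-0.02,0],[-0.06,0.085,-0.03,0],[-0.09,0.13,-0.03,0],[-0.12,0.175,-0.03,0],[-0.15,0.22,-0.03,0],[-0.18,0.265,-0.03,0],[-0.21,0.305,-0.03,0],[-0.219,0.321,-0.02,0],[-0.219,0.321,-0.02,0],[-0.219,0.321,-0.02,0],[-0.219,0.321,-0.02,0]], hand=0.03)

```text
clock: 58.65
position: [0.6971, -0.0183, 0.3217]
ee_rot: [-2.398, -2.03, -0.002]
force: [0.4, -0.1, 0.3]
width: 0.325
gripper_force: 0.0
```

```bash
python3 - <<'E'
from h import *
p,M,s=frame(); print(p,p[:2]@ex,p[:2]@ey,s['joints'],s['width']*.0918); print(go(*st(.691,.0965),.2650,80.4))
d=cam('wrist');P=cloud(d); s_,t_=P[...,:2]@ex,P[...,:2]@ey; z=P[...,2]; V=d['color'].max(-1)
m=(z>.25)&(z<.28)&(V<70)&(s_>.66)&(s_<.72)&(t_>.103)&(t_<.16); print('bar',m.sum(),np.percentile(s_[m],[2,50,98]),np.percentile(t_[m],[2,98]),np.median(z[m]))
E
```

```text
[ 0.69709421 -0.01830352  0.32174451] 0.6903845817103329 0.0982063247111807 [-0.32814216  0.53656086  0.48684996  1.26637634 -0.24644952  1.39599593
 -0.02341479] 0.029822307027622445
[-0.0018, 0.0006, 0.0567, 0.002]
bar 560 [0.68865338 0.69226491 0.69647254] [0.10358759 0.13689203] 0.26618397288691886
```

>>> jog_arm(moves=[[0,0.001,0.02,0],[0,0.001,0.035,0],[0,0.001,0.046,0],[0,0.001,0.052,0],[0,0.001,0.057,0],[0,0.001,0.057,0],[0,0.001,0.057,0]])

```text
clock: 59.58
position: [0.6987, -0.0204, 0.2644]
ee_rot: [2.4, 2.027, 0.001]
force: [-0.6, 0.2, 0.5]
width: 0.326
gripper_force: 0.0
```

>>> jog_arm(moves=[[0,0,0,0],[0,0,0,0],[0,0,0,0],[0,0,0,0],[0,0,0,0]], hand=0, newtons=20)

```text
clock: 60.2
position: [0.6985, -0.0202, 0.2641]
ee_rot: [-2.4, -2.027, -0.0]
force: [-0.9, -0.9, 0.3]
width: 0.099
gripper_force: 20.0
```

```bash
python3 - <<'E'
from h import *
p,M,s=frame(); sc=p[:2]@ex; print(p,sc,s['width']*.0918,s['force'])
th0=np.arccos(-(sc-.649)/.186); print('th0',th0,'bar z',.08+.186*np.sin(th0),'tcp-bar',p[2]-.08-.186*np.sin(th0))
for th in np.linspace(th0,.785,21)[1:]: print([round(float(.186*(np.cos(th0)-np.cos(th))),4),round(float(-.186*(np.sin(th)-np.sin(th0))),4)],end=',')
E
```

```text
[ 0.69846828 -0.02023347  0.26409217] 0.692061266823459 0.009088121494322993 [-0.8641675  -0.87255819  0.28326704]
th0 1.804428140522658 bar z 0.26094675266375705 tcp-bar 0.0031454156562816804
[-0.0093, -0.002],[-0.0186, -0.0034],[-0.0281, -0.0044],[-0.0375, -0.005],[-0.047, -0.005],[-0.0565, -0.0046],[-0.0659, -0.0036],[-0.0753, -0.0022],[-0.0846, -0.0004],[-0.0938, 0.002],[-0.1028, 0.0048],[-0.1117, 0.0081],[-0.1204, 0.0118],[-0.1289, 0.016],[-0.1372, 0.0206],[-0.1453, 0.0256],[-0.1531, 0.031],[-0.1606, 0.0368],[-0.1678, 0.0429],[-0.1746, 0.0495],
```

>>> jog_arm(moves=[[0,-0.0093,-0.002,0],[0,-0.0186,-0.0034,0],[0,-0.0281,-0.0044,0],[0,-0.0375,-0.005,0],[0,-0.047,-0.005,0],[0,-0.0565,-0.0046,0],[0,-0.0659,-0.0036,0],[0,-0.0753,-0.0022,0],[0,-0.0846,-0.0004,0],[0,-0.0938,0.002,0],[0,-0.1028,0.0048,0],[0,-0.1117,0.0081,0],[0,-0.1204,0.0118,0],[0,-0.1289,0.016,0],[0,-0.1372,0.0206,0],[0,-0.1453,0.0256,0],[0,-0.1531,0.031,0],[0,-0.1606,0.0368,0],[0,-0.1678,0.0429,0],[0,-0.1746,0.0495,0]])

```text
clock: 62.7
position: [0.5259, 0.0091, 0.2141]
ee_rot: [-2.4, -2.027, -0.0]
force: [1.7, 4.2, 1.4]
width: 0.102
gripper_force: 20.0
```

>>> jog_arm(moves=[[0,0,0,0],[0,0,0,0],[0,0,0,0]])

```text
clock: 63.08
position: [0.5261, 0.009, 0.2144]
ee_rot: [-2.4, -2.027, 0.001]
force: [-1.3, 4.3, -1.3]
width: 0.099
gripper_force: 20.0
```

```bash
python3 - <<'E'
from h import *
p,M,s=frame(); print(p,p[:2]@ex,s['force'],s['width']*.0918,'th',np.arctan2(p[2]-.0031-.08,.649-p[:2]@ex))
d=cam('side');P=cloud(d);H,S,V=np.moveaxis(cv2.cvtColor(d['color'],cv2.COLOR_RGB2HSV).astype(int),-1,0); s_,t_=P[...,:2]@ex,P[...,:2]@ey;z=P[...,2]
f=(H>10)&(H<28)&(S>70)&(z>.095)&(z<.19)&(s_>.53)&(s_<.65)&(t_>-.02)&(t_<.22); Q=np.c_[s_[f],z[f]]
for _ in range(4): c=np.polyfit(Q[:,0],Q[:,1],1); Q=Q[abs(np.polyval(c,Q[:,0])-Q[:,1])<.004]
print('flap angle',np.arctan(-c[0]),len(Q))
E
```

```text
[0.52609027 0.00904627 0.21444932] 0.5172142834584775 [-1.33630646  4.29342098 -1.32031892] 0.009134092935132164 th 0.7837397050542383
flap angle 0.7893609968730233 2001
```

>>> jog_arm(moves=[[0,0,0,0],[0,0,0,0],[0,0,0,0],[0,0,-0.02,0],[0,0,-0.06,0],[0,-0.02,-0.11,0],[0,-0.06,-0.12,0],[0.05,-0.1,-0.12,0],[0.1,-0.12,-0.12,0],[0.15,-0.12,-0.12,0],[0.18,-0.12,-0.12,0],[0.18,-0.12,-0.12,0],[0.18,-0.12,-0.12,0]], hand=0.024)

```text
clock: 64.75
position: [0.4383, 0.2055, 0.3344]
ee_rot: [2.401, 2.026, -0.001]
force: [0.4, -0.3, 0.0]
width: 0.265
gripper_force: 0.0
```

```bash
python3 - <<'E'
from h import *
p,M,s=frame(); print(p,s['force'])
d=cam('side');P=cloud(d);H,S,V=np.moveaxis(cv2.cvtColor(d['color'],cv2.COLOR_RGB2HSV).astype(int),-1,0); s_,t_=P[...,:2]@ex,P[...,:2]@ey;z=P[...,2]
f=(H>10)&(H<28)&(S>70)&(z>.095)&(z<.19)&(s_>.53)&(s_<.65)&(t_>-.02)&(t_<.22); Q=np.c_[s_[f],z[f]]
for _ in range(4): c=np.polyfit(Q[:,0],Q[:,1],1); Q=Q[abs(np.polyval(c,Q[:,0])-Q[:,1])<.004]
print('flap angle',np.arctan(-c[0]),len(Q))
save(d,'s9.png',1.4)
E
```

```text
[0.43825693 0.20547023 0.33444109] [ 0.44191963 -0.25369696  0.04043192]
flap angle 0.7901584589653473 2138
```

View pics/s9.png

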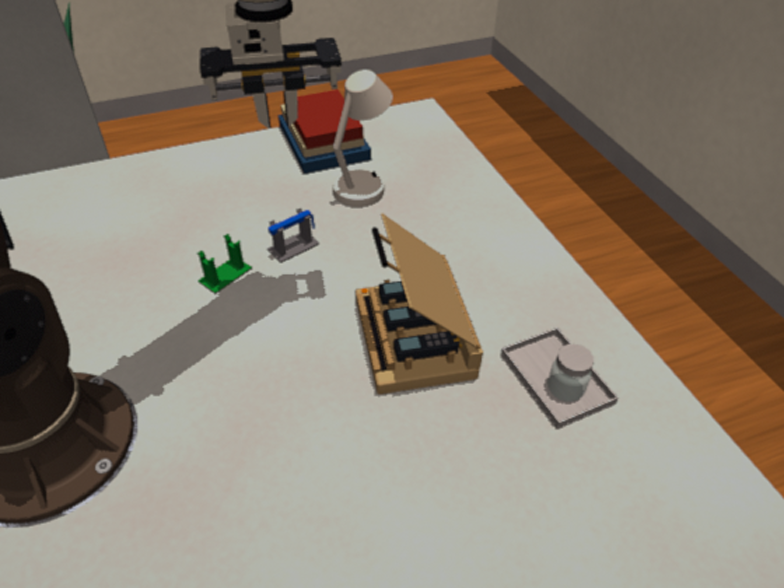

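The final view shows the flap at about 45° (430,280), three handsets seated (around (410,318)), the pick in its rest (292,225), and the lamp, jar and tray undisturbed. Handing in.

```bash
python3 -c "
from cell import arm
print(arm.sign_off())"
```

```text
the job is handed in; nothing more can be done
None
```

The job is handed in at about 65 s on the robot's clock: groove stroked with the pick, pick back in its rest within about 1 mm, all three handsets seated with their contacts towards the hinge, and the flap left at about 0.79 rad (45 degrees); the hand-in returned no verdict.

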